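Latch the battery module onto a load cell unit

TASK

Latch the battery module onto the grey load cell unit: lower the latch's wire bail behind the keeper's lip, draw it gently back by its tab just until you feel the bar seat against the keeper, then let go and push the lever over past centre until it lies down on its rubber rest with the module clamped. Do not force anything: no hauling the module along by the bail, no leaning hard on the lever once it is down. Leave the push button and the other gear on the bench alone.

Things in the scene. Friction and masses are not known exactly. Their poses are not given: they have to be found in the camera images.
- unit: Grey load cell unit, fixed to the bench. Origin on the bench right below the lever's pivot; z up, y along the latch from pivot towards keeper, x along the hinge axes. Main housing x -55..95, y -130..20 mm, top at z 60. The battery module, as wide and high, is at y 36..111, a black gasket in the gap between. A rubber rest block (18 x 14 mm, top at z 73) is at x 0, y -55.
- unit_pivot (a point): Point on the lever's pivot axis, 76 mm above the bench; axes as unit. Two cheeks, 31 mm over all, hold the pivot (top at z 86). The steel keeper on the module, mid-adjustment, unit frame: deck 24 mm wide, y 43..85, top z 71; post on it 16 mm wide, y 43..49; lip on the post, as wide, y 43..51 (2 mm overhang, away from the lever), z 80..84.
- seat_nominal (a point): Where the bar's centre seats if the keeper stands at mid-adjustment: x 0, y 52, z 75 mm in the unit's frame, 3 mm beyond the post's far face. The true keeper (deck, post and lip together) is screwed down up to 5 mm nearer or farther along y; that is not measured, so the seat must be felt. Axes as unit.
- lever (a joint): Lever angle, rad: 0 lying on its rest, pointing along -y of the unit; 1.57 upright; largest 2.35, leaning towards the keeper. Dead centre is at about 0.1. Starts at 2.0 to 2.2; with the bar seated and slack it stands at about 0.6 to 1.5.
- lever_tip (a point): Free end of the latch lever, mid-thickness: a steel plate 22 mm wide, 6 mm thick (8 at the black grip on the last 22 mm), reaching 70 mm from its pivot. Stiff hinge (0.035 N m): it stays where left. Clamping takes up to about 15 N pressed near the tip.
- bail: Wire bail; origin at its pin on the lever, 19 mm from the pivot; y out along the bail to the bar, x along the hinge axis. Two 5 mm rods 40 mm apart (they pass either side of the keeper), 63 mm from pin to bar. Stiff hinge: it stays where left. Starts 0.4 to 0.9 rad above level; its bar then comes down beyond the lip. Drawing the bar back carries the lever along (2 to 9 N); seated, 8 N more per mm.
- bail_bar (a point): Middle of the bail's cross bar, 6 mm thick, 40 mm long along the hinge axis; axes as bail (z up when the bail is level). Lowered, the bar rests on the keeper's deck, centre about 74 mm above the bench, and the bail slopes down by about 0.1 to 0.3 rad.
- tab_top (a point): Top middle of the steel pull tab on the bail, just beyond the bar: 22 mm wide (along the hinge axis), 8 mm thick, reaching 24 mm above the bar's centre; its middle is 8.5 mm farther out than the bar. Axes as bail_bar.
- module (a joint): How far the battery module is drawn towards the main housing, m: 0 free, grows as the gasket is squeezed (8 N per mm). A closed latch gives 0.002 to 0.0125.
- rest: Rubber rest block on the housing, under the lever's outer part when down; origin at its underside, 13 mm high.
- button (a joint): Travel of the large black push button (44 mm wide, about 18 mm high) on the housing's top, at x 60, y -95 mm in the unit's frame: m, 0 is up, 0.006 fully down.
- carabiner_a_mid (a point): Centre of a teal locking carabiner lying on the bench (105 x 60 x 17 mm).
- carabiner_b_mid (a point): Centre of the other, equal carabiner.
- belay_device: Titanium-coloured belay device, 60 x 70 x 26 mm, standing on the bench; origin at its underside.
- gauge_plate: Clear acrylic gauge plate with four holes, 130 x 80 x 6 mm, flat on the bench; origin at its underside.

How it is judged:
On the way:
1. with the lever still up, the bail's bar is lowered behind the keeper's lip (y of bail_bar in the frame of unit between 0.044 and 0.076 m and z of bail_bar in the frame of unit below 0.079 m and value of joint lever above 0.6 rad), for 0.2 s.
At the end, for the whole second after the job is handed in: The lever lies at rest on its rest block (within 0.07 rad), past centre, the bar is still hooked under the keeper's lip (below 79 mm), and the module is held drawn in by at least 1 mm (value of joint lever below 0.07 rad and value of joint module above 0.001 m and z of bail_bar in the frame of unit below 0.079 m and velocity of joint lever between -0.05 and 0.05 rad/s); the robot touches nothing.
It fails at once if the module is hauled in by more than 1.6 mm (13 N) by fingers on the bail (value of joint module above 0.0016 m and contact force between the fingers and bail above 0.5 N).
It fails at once if the fingers press the lever on its rest block with more than 25 N (the snap of the latch itself does not count) (contact force between rest and anything else above 25 N and contact force between the fingers and unit above 10 N).
It fails at once if the push button is pressed (over 2 mm) (value of joint button above 0.002 m).
It fails at once if a bystander object is moved more than 10 mm (distance of any of carabiner_a_mid, carabiner_b_mid, belay_device, gauge_plate from where it was at the start of the episode above 0.01 m).
It also fails if it takes over 72 s, if anything falls off the work surface, if the arm or the gripper's body presses on something with over 40 N, if the wrist force passes 120 N, or if a joint passes its speed limit or range.

ROBOT

A 6-joint arm with a two-finger parallel gripper is mounted at the origin on the work surface. World frame = base frame: x ahead of the robot, y to its left, z up, the work surface at z = 0. Lengths are in m, angles in rad, forces in N, time in s.
With the tool pointing down it reaches from about 0.35 to 0.975 m from the base axis. Payload 7.1 kg.
Tool frame: the origin (TCP) lies between the finger pads; the fingertips stand 11 mm ahead of it and the grasp point (between the pads) lies 8 mm behind it; z points along the fingers, x is the direction in which the jaws open and shut, and the axes are right-handed (so a half turn about z gives the same grasp; the last joint's range is limited). The gripper opens to 88 mm and grips with 3 to 60 N. Pads are 20 mm wide; open, the fingers measure 115 mm over their backs; the gripper's body (75 mm by 178 mm) begins 61 mm behind the grasp point.
Start: joints at [-0.019, 0.423, 1.63, -0, 1.089, -0.019], TCP at [0.625, 0, 0.234] pointing down, gripper open.
Joint ranges: [-3, 3], [-0.9, 2.11], [0.09, 2.58], [-1.31, 4.45], [0.11, 2.69], [-2.54, 2.54]. Speed limits (rad/s): [2.39, 2.39, 3.01, 3.14, 3.14, 3.14].

INTERFACE

Orientations are given as a unit quaternion [w, x, y, z].
In Python, from rig import * gives the robot as it stands.
- The arm moves only by the tool arm_command, never from a script. Its argument "steps" is a list of rows, each an object of numbers: "hand": the closure, from 0 (fully open) to 1 (shut); "tx", "ty", "tz": the shift along the world's x, y, z as a fraction of full scale; "ax", "ay", "az": the turn, a rotation vector about the world's x, y, z as a fraction of full scale. A call has 1 to 20 rows; each row shifts and turns the commanded pose from where the row before left it; what a row does not reach is not made up. Full scale, the value 1, is 3 cm for a shift and 6 degrees for a turn. A row lasts 1/10 s, in which the tool goes at most 50 mm and 8.59 degrees, less where a joint would pass 70% of its speed; a pose out of reach is approached as far as the arm can. A call with a number of a shift or a turn outside -1 to 1 is refused whole. A call with a gripper value outside its range is refused whole. The fingers move at their own pace and stop on an object; "force" is the grip in N (left out, the last holds). Time passes only in rows, so rows that do not move let the fingers close. It gives the time, the measured TCP pose, the force and the opening at its end, in the units of the state.
- state(): the state, without advancing time (a new reading comes with each control period).
- get_image(name): name is "scene" or "side" or "wrist"; returns a dict with "img" (480x640x3 uint8, red, green, blue), "camera_matrix" (3x3 intrinsics, pixels), "k1" (the pictures are not rectified: a ray, as slopes to the right and down, at radius r is drawn at 1 + k1 r^2 times it, then the intrinsics apply), "cam_to_world" (4x4, takes a point from camera to world coordinates). Camera axes: x right, y up, looking along -z (the intrinsics and any distortion apply to the point x, -y, -z); pixel columns grow to the right and rows downward; lengths in m; the calibration is good to about 2 mm. A picture is of the moment at which its call begins. There is no depth.
- finish_job(): hands the job in, once; it reports no verdict.
Trained networks look in a picture, given as the dict that the camera call returned (one of the last four; its "shot" number tells which), for a name from the list of things; names that differ only in an ending like _2 or _b are one class to them, and where a whole thing is asked for, a point or a joint stands for the part that bears it (a point fixed in the world has none). Each returns a list of dicts, best first, with "conf" (0 to 1); they miss things now and then, are a little off and sometimes report something else, mostly with a low value. They report only what shows in the picture. A call takes as long as a camera call.
- spot_in(picture, query): "xy" ([column, row] in pixels, amid what is visible of it).
The state is a dict: "time_s": time; "qpos": joint angles; "joint_velocities": joint speeds; "effort": joint torques, N m; "position": TCP position; "ee_rot": TCP orientation; "wrist_force": force on the tool from outside, world axes, zero at the start; "moment": the same for the moment, N m; "width": finger opening in m.
Only numpy, scipy, OpenCV 4.12 (cv2) and the standard library are available. Lean on these libraries where they do the work, as an engineer would, in place of code of your own. Each camera call takes 0.05 s, during which the arm holds its last target.

## Working session

There is one attempt and no reset: what is moved stays moved. The work goes in short steps, Python scripts to look and compute and a tool call to move; the robot and the scene stay as the last step left them, time stands still between calls to the robot, and variables do not carry over. Pictures are saved under pics/ and viewed, and the job is handed in when it is done.

Besides the shell and the picture viewer there is one more tool, called as name(argument=value, ...), one argument or row to a line, values as JSON. arm_command: Moves the arm, as the interface text tells. Its arguments: {"type":"object","properties":{"steps":{"type":"array"},"force":{"type":"number"}},"required":["steps"]}

```bash
ls; mkdir -p pics
cat > h.py <<'E'
from rig import *
import numpy as np, cv2
def save(p,n):
    cv2.imwrite('pics/'+n, cv2.cvtColor(p['img'],cv2.COLOR_RGB2BGR))
def ray(p,xy):
    K=np.array(p['camera_matrix']);k=p['k1'];T=np.array(p['cam_to_world'])
    d=np.array([(xy[0]-K[0,2])/K[0,0],(xy[1]-K[1,2])/K[1,1]])
    u=d.copy()
    for _ in range(30): u=d/(1+k*(u@u))
    v=np.array([u[0],-u[1],-1.]); v=T[:3,:3]@v
    return T[:3,3],v/np.linalg.norm(v)
def proj(p,X):
    K=np.array(p['camera_matrix']);k=p['k1'];T=np.array(p['cam_to_world'])
    c=T[:3,:3].T@(np.array(X)-T[:3,3]); u=np.array([c[0],-c[1]])/-c[2]
    u=u*(1+k*(u@u)); return np.array([K[0,0]*u[0]+K[0,2],K[1,1]*u[1]+K[1,2]])
def tri(rs):
    A=np.zeros((3,3));b=np.zeros(3)
    for o,d in rs:
        M=np.eye(3)-np.outer(d,d);A+=M;b+=M@o
    X=np.linalg.solve(A,b)
    return X,[np.linalg.norm((np.eye(3)-np.outer(d,d))@(X-o)) for o,d in rs]
E
python3 - <<'E'
from h import *
ps={}
for n in ['scene','side','wrist']:
    p=get_image(n);save(p,n+'0.png');ps[n]=p
    print(n,np.round(p['cam_to_world'],3).tolist(),p['k1'],p['camera_matrix'][0][0])
    if n!='x':
      for q in ['unit','lever_tip','bail_bar','tab_top','rest','button','module','unit_pivot','lever','bail']:
        print(q,[(np.round(r['xy'],1).tolist(),round(r['conf'],2)) for r in spot_in(p,q)[:2]])
print(state())
E
```

```text
pics
scene [[0.16, -0.793, 0.587, 1.085], [0.987, 0.128, -0.095, 0.025], [0.0, 0.595, 0.804, 0.756], [0.0, 0.0, 0.0, 1.0]] 0.009966098308890899 544.8141695616838
unit [([259.0, 279.5], 0.82), ([304.2, 235.4], 0.7)]
lever_tip [([286.0, 236.0], 0.64)]
bail_bar [([300.0, 233.3], 0.59)]
tab_top [([305.3, 234.3], 0.62)]
rest [([232.8, 253.4], 0.54)]
button [([191.5, 280.5], 0.97)]
module [([259.0, 279.4], 0.6), ([312.2, 286.5], 0.57)]
unit_pivot [([260.5, 281.0], 0.95)]
lever [([288.1, 235.7], 0.72)]
bail [([299.8, 231.2], 0.67), ([248.1, 367.8], 0.54)]
side [[-0.979, 0.094, -0.183, 0.409], [-0.204, -0.543, 0.815, 0.786], [-0.022, 0.835, 0.55, 0.561], [0.0, 0.0, 0.0, 1.0]] -0.017439565452131163 552.6415387368244
unit [([287.3, 248.0], 0.82)]
lever_tip [([286.6, 211.9], 0.82)]
bail_bar [([276.4, 211.1], 0.87), ([227.2, 334.7], 0.62)]
tab_top [([279.6, 212.9], 0.59)]
rest [([314.4, 216.9], 0.56)]
button [([294.6, 195.3], 0.66)]
module [([266.8, 268.7], 0.79)]
unit_pivot [([287.1, 248.0], 0.88), ([352.1, 311.4], 0.5)]
lever []
bail [([280.3, 207.8], 0.74)]
wrist [[1.0, -0.0, -0.0, 0.624], [0
[... 480 characters left out ...]
qpos': array([-1.90473218e-02,  4.23099782e-01,  1.62991535e+00,  6.91851410e-06,
        1.08858364e+00, -1.89915418e-02]), 'joint_velocities': array([-5.50413029e-04, -4.56064172e-06,  1.03114697e-05, -2.05501727e-03,
        7.11080509e-04,  2.13256475e-04]), 'effort': array([-2.34927038e-04, -5.44575119e+01, -2.74040848e+01,  6.43862598e-02,
        1.68639718e-02, -5.49298659e-05]), 'position': array([ 6.24979728e-01, -1.63994376e-06,  2.33669154e-01]), 'ee_rot': array([-3.12243504e-06,  1.00000000e+00, -2.94942003e-05, -3.00099925e-06]), 'wrist_force': array([ 0.67064799, -0.24516427, -0.05087303]), 'moment': array([ 0.00167137, -0.0238914 ,  0.03488458]), 'width': 0.08809150722202144}
```

View pics/scene0.png

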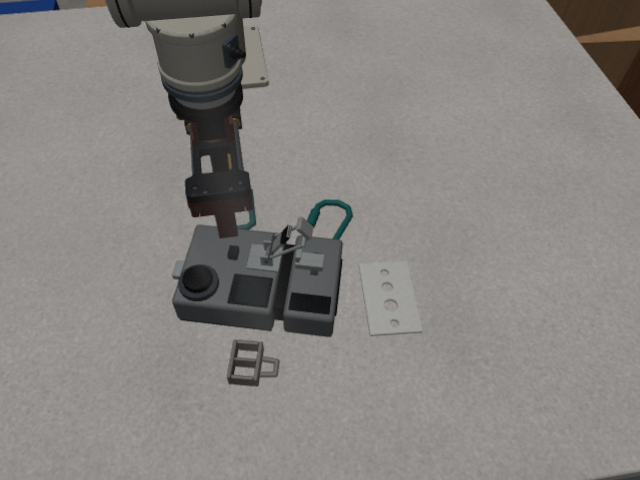

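View pics/side0.png

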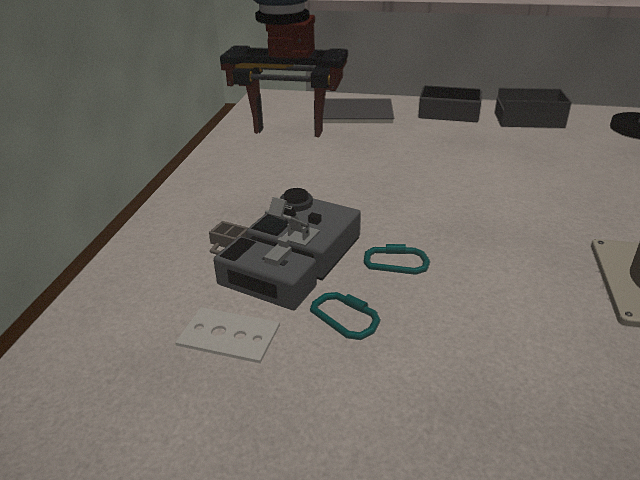

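View pics/wrist0.png

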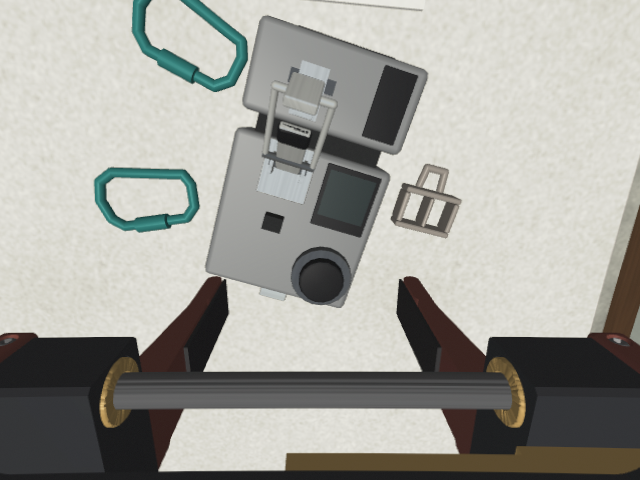

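The unit lies ahead of and left of the gripper: rest ≈(272,222), button ≈(321,276), bar ≈(303,100) in the wrist view. Next I'll zoom in to pick corners.

Run:
```python
import cv2
a=cv2.imread('pics/wrist0.png')[10:310,190:440];cv2.imwrite('pics/w0z.png',cv2.resize(a,None,fx=2,fy=2,interpolation=cv2.INTER_CUBIC))
a=cv2.imread('pics/scene0.png')[210:340,165:355];cv2.imwrite('pics/s0z.png',cv2.resize(a,None,fx=4,fy=4,interpolation=cv2.INTER_CUBIC))
a=cv2.imread('pics/side0.png')[180:310,200:370];cv2.imwrite('pics/d0z.png',cv2.resize(a,None,fx=4,fy=4,interpolation=cv2.INTER_CUBIC))
```

```text
(no output)
```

View pics/w0z.png

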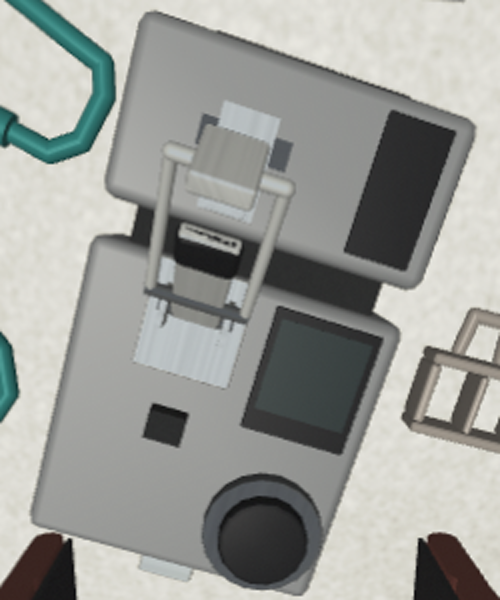

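View pics/s0z.png

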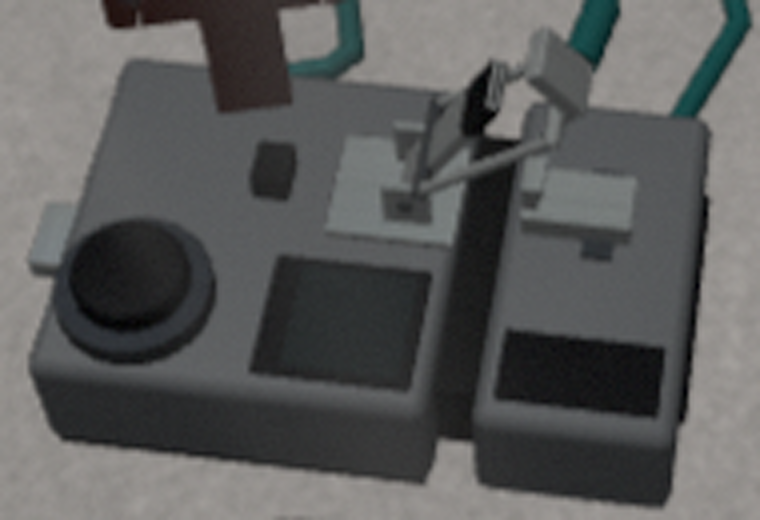

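View pics/d0z.png

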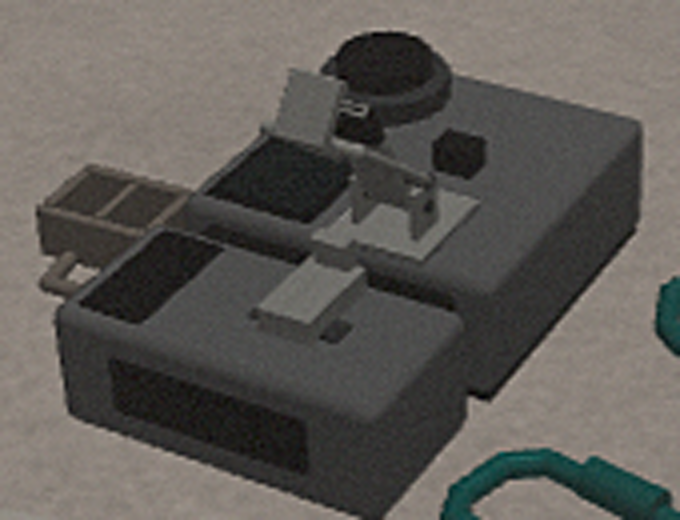

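```bash
cat > fit.py <<'E'
from h import *
from scipy.optimize import least_squares
ps={n:get_image(n) for n in ['scene','side','wrist']}
W=lambda x,y:(x/2+190,y/2+10);S=lambda x,y:(x/4+165,y/4+210);D=lambda x,y:(x/4+200,y/4+180)
obs=[('wrist',(0,-55,73),W(168,421)),('wrist',(60,-95,78),W(264,540)),
('wrist',(-55,20,57),W(95,238)),('wrist',(95,20,57),W(399,325)),('wrist',(-55,111,57),W(145,12)),('wrist',(95,111,57),W(474,125)),('wrist',(95,36,57),W(420,289)),('wrist',(-55,36,57),W(107,190)),
('scene',(95,-130,0),S(60,437)),('scene',(95,20,0),S(432,481)),('scene',(95,36,0),S(476,485)),('scene',(95,111,0),S(668,506)),('scene',(0,-55,73),S(275,155)),('scene',(60,-95,78),S(131,258)),
('side',(-55,111,0),D(383,520)),('side',(-55,20,0),D(485,399)),('side',(-55,-130,0),D(637,230)),('side',(95,111,0),D(68,412)),('side',(0,-55,73),D(460,142)),('side',(60,-95,78),D(388,60))]
def res(v,full=False):
    c,s=np.cos(v[2]),np.sin(v[2]);o=[]
    for n,m,xy in obs:
        m=np.array(m)/1000;X=[v[0]+c*m[0]-s*m[1],v[1]+s*m[0]+c*m[1],m[2]]
        o.append(proj(ps[n],X)-np.array(xy))
    o=np.array(o); return o if full else o.ravel()
r=least_squares(res,[.6,.2,-.25],loss='soft_l1');print(r.x)
for (n,m,xy),e in zip(obs,res(r.x,True)):print(n,m,np.round(e,1))
np.save('unit.npy',r.x)
c,s=np.cos(r.x[2]),np.sin(r.x[2])
# lever tip / tab triangulate
for q in ['lever_tip','bail_bar','tab_top']:
    rs=[]
    for n in ps:
        z=spot_in(ps[n],q)
        if z: rs.append(ray(ps[n],z[0]['xy']))
    X,e=tri(rs);d=X[:2]-r.x[:2]
    print(q,'unit',np.round([(c*d[0]+s*d[1])*1e3,(-s*d[0]+c*d[1])*1e3,X[2]*1e3],1),np.round(np.array(e)*1e3,1))
E
python3 fit.py
```

```text
[ 0.6027067   0.04929237 -0.29521437]
wrist (0, -55, 73) [-2.3  4.2]
wrist (60, -95, 78) [-1.5  1.7]
wrist (-55, 20, 57) [-1.9 -3.6]
wrist (95, 20, 57) [2.9 2.1]
wrist (-55, 111, 57) [-2.  -3.6]
wrist (95, 111, 57) [ 4.1 -0.9]
wrist (95, 36, 57) [-1.3  3.4]
wrist (-55, 36, 57) [-3.8  2.1]
scene (95, -130, 0) [-1.6  1.6]
scene (95, 20, 0) [0.6 2.3]
scene (95, 36, 0) [-0.1  2.6]
scene (95, 111, 0) [0.7 3.3]
scene (0, -55, 73) [0.  0.8]
scene (60, -95, 78) [0.5 3. ]
side (-55, 111, 0) [-1.2  5.1]
side (-55, 20, 0) [1.4 2.5]
side (-55, -130, 0) [ 1.8 -0.2]
side (95, 111, 0) [-1.5  4. ]
side (0, -55, 73) [-0.8 -0.3]
side (60, -95, 78) [-1.3 -0.1]
lever_tip unit [ -1.1  33.6 129.5] [2.1 2.3 3.4]
bail_bar unit [  4.3  51.8 139.4] [2.7 3.4 2.7]
tab_top unit [  0.8  51.4 134.4] [2.7 4.1 2.2]
```

```bash
cat >> fit.py <<'E'
print('--- joint fit')
mech=[('wrist','bar',-20,W(168,152)),('wrist','bar',20,W(290,186)),('wrist','pin',-20,W(150,291)),('wrist','pin',20,W(243,316)),('wrist','tip',0,W(210,235)),
('scene','bar',20,S(552,145)),('scene','pin',20,S(415,190)),('scene','tip',0,S(494,85)),('side','bar',20,D(268,130)),('side','pin',-20,D(435,185)),('wrist','tabtop',0,W(226,190)),('scene','tabtop',0,S(535,50)),('side','tabtop',0,D(322,75))]
def mech_pt(k,x,v):
    t,f=v[3],v[4];pin=np.array([-19*np.cos(t),76+19*np.sin(t)])
    u=np.array([np.cos(f),np.sin(f)]);w=np.array([-np.sin(f),np.cos(f)])
    q={'pin':pin,'tip':np.array([-70*np.cos(t),76+70*np.sin(t)]),'bar':pin+63*u,'tabtop':pin+71.5*u+24*w}[k]
    return (x,q[0],q[1])
def res2(v,full=False):
    c,s=np.cos(v[2]),np.sin(v[2]);o=[]
    for n,m,xy in obs+[(n,mech_pt(k,x,v),xy) for n,k,x,xy in mech]:
        wt=1 if n=='wrist' else 1.0
        m=np.array(m)/1000;X=[v[0]+c*m[0]-s*m[1],v[1]+s*m[0]+c*m[1],m[2]]
        o.append(proj(ps[n],X)-np.array(xy))
    o=np.array(o); return o if full else o.ravel()
r2=least_squares(res2,list(r.x)+[2.1,.65],loss='soft_l1');print(r2.x)
for a,e in zip(obs+mech,res2(r2.x,True)):print(a[0],a[1],np.round(e,1))
for k in ['pin','tip','bar','tabtop']:print(k,np.round(mech_pt(k,0,r2.x),1))
np.save('unit.npy',r2.x)
E
python3 fit.py|sed -n '/joint/,$p'
```

```text
--- joint fit
[ 0.60246028  0.04834453 -0.28957384  2.10092948  0.6870394 ]
wrist (0, -55, 73) [-2.2  5.3]
wrist (60, -95, 78) [-1.1  2.4]
wrist (-55, 20, 57) [-2.3 -2.2]
wrist (95, 20, 57) [2.7 2.6]
wrist (-55, 111, 57) [-3.  -2.1]
wrist (95, 111, 57) [ 3.3 -0.6]
wrist (95, 36, 57) [-1.6  3.8]
wrist (-55, 36, 57) [-4.3  3.5]
scene (95, -130, 0) [-2.  2.]
scene (95, 20, 0) [0.3 2.2]
scene (95, 36, 0) [-0.3  2.4]
scene (95, 111, 0) [0.4 3. ]
scene (0, -55, 73) [-0.6  0.9]
scene (60, -95, 78) [-0.   3.3]
side (-55, 111, 0) [-0.5  4.7]
side (-55, 20, 0) [1.8 2. ]
side (-55, -130, 0) [ 1.7 -0.7]
side (95, 111, 0) [-1.1  4. ]
side (0, -55, 73) [-0.7 -0.6]
side (60, -95, 78) [-1.4 -0.4]
wrist bar [ 1.5 -0.5]
wrist bar [-2.3  1. ]
wrist pin [ 0.3 -2.6]
wrist pin [ 0.6 -0.9]
wrist tip [-0.1  1.8]
scene bar [ 1.5 -1.1]
scene pin [3.1 0.1]
scene tip [ 1.9 -0.6]
side bar [-0.8  0.5]
side pin [-3.  -0.1]
wrist tabtop [-3.4  1.3]
scene tabtop [1.5 0.5]
side tabtop [-1.   0.8]
pin [ 0.   9.6 92.4]
tip [  0.   35.4 136.4]
bar [  0.   58.3 132.3]
tabtop [  0.   49.7 156.3]
```

arm_command(
  steps=[
    {"hand":1,"tx":-0.046,"ty":0.535,"tz":-0.294,"az":-0.461},
    {"hand":1,"tx":-0.046,"ty":0.535,"tz":-0.294,"az":-0.461},
    {"hand":1,"tx":-0.046,"ty":0.535,"tz":-0.294,"az":-0.461},
    {"hand":1,"tx":-0.046,"ty":0.535,"tz":-0.294,"az":-0.461},
    {"hand":1,"tx":-0.046,"ty":0.535,"tz":-0.294,"az":-0.461},
    {"hand":1,"tx":-0.046,"ty":0.535,"tz":-0.294,"az":-0.461},
    {"hand":1},
    {"hand":1},
    {"hand":1},
  ],
  force=20,
)

```text
$.steps[0]: bad value
```

```bash
cat > look.py <<'E'
import sys
from h import *
t=sys.argv[1];ps=[]
for n in ['scene','side','wrist']:
    ps.append(get_image(n))
a=ps[0]['img'][190:320,195:365];b=ps[1]['img'][160:290,210:380]
im=np.hstack([cv2.resize(x,None,fx=2.3,fy=2.3,interpolation=cv2.INTER_CUBIC) for x in (a,b)])
w=cv2.resize(ps[2]['img'],(391,293)) if len(sys.argv)<3 else ps[2]['img'][40:333,150:541]
full=np.zeros((im.shape[0]+293,im.shape[1],3),np.uint8);full[:im.shape[0]]=im;full[im.shape[0]:,:391]=w
cv2.imwrite(f'pics/{t}.png',cv2.cvtColor(full,cv2.COLOR_RGB2BGR))
s=state();v=np.load('unit.npy');c,sn=np.cos(v[2]),np.sin(v[2]);d=s['position'][:2]-v[:2]
print('tip in unit mm',np.round([(c*d[0]+sn*d[1])*1e3,(-sn*d[0]+c*d[1])*1e3,s['position'][2]*1e3-11],1))
f=s['wrist_force'];print('F unit',np.round([c*f[0]+sn*f[1],-sn*f[0]+c*f[1],f[2]],2),'t',s['time_s'],'w',s['width'])
E
python3 look.py a1
```

```text
tip in unit mm [ 35.4 -39.9 222.7]
F unit [-0.5  -0.02 -0.05] t 3.0 w 0.08787354841235864
```

View pics/a1.png

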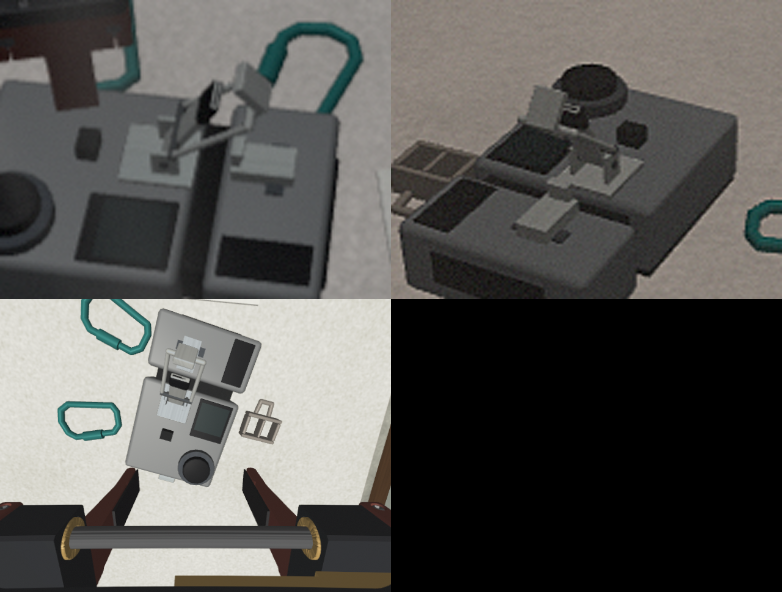

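Refused: rows apparently need every field.

arm_command(
  steps=[
    {"hand":1,"tx":-0.046,"ty":0.535,"tz":-0.294,"ax":0,"ay":0,"az":-0.461},
    {"hand":1,"tx":-0.046,"ty":0.535,"tz":-0.294,"ax":0,"ay":0,"az":-0.461},
    {"hand":1,"tx":-0.046,"ty":0.535,"tz":-0.294,"ax":0,"ay":0,"az":-0.461},
    {"hand":1,"tx":-0.046,"ty":0.535,"tz":-0.294,"ax":0,"ay":0,"az":-0.461},
    {"hand":1,"tx":-0.046,"ty":0.535,"tz":-0.294,"ax":0,"ay":0,"az":-0.461},
    {"hand":1,"tx":-0.046,"ty":0.535,"tz":-0.294,"ax":0,"ay":0,"az":-0.461},
    {"hand":1,"tx":0,"ty":0,"tz":0,"ax":0,"ay":0,"az":0},
    {"hand":1,"tx":0,"ty":0,"tz":0,"ax":0,"ay":0,"az":0},
    {"hand":1,"tx":0,"ty":0,"tz":0,"ax":0,"ay":0,"az":0},
  ],
  force=20,
)

```text
time_s: 3.9
position: [0.6171, 0.0957, 0.1813]
ee_rot: [-0.0, 0.99, -0.144, 0.0]
wrist_force: [0.2, -0.6, 0.1]
width: 0.0194
```

```bash
python3 look.py a2
```

```text
tip in unit mm [  0.5  49.5 170.3]
F unit [ 0.38  0.55 -0.27] t 4.05 w 0.007380100199354137
```

View pics/a2.png

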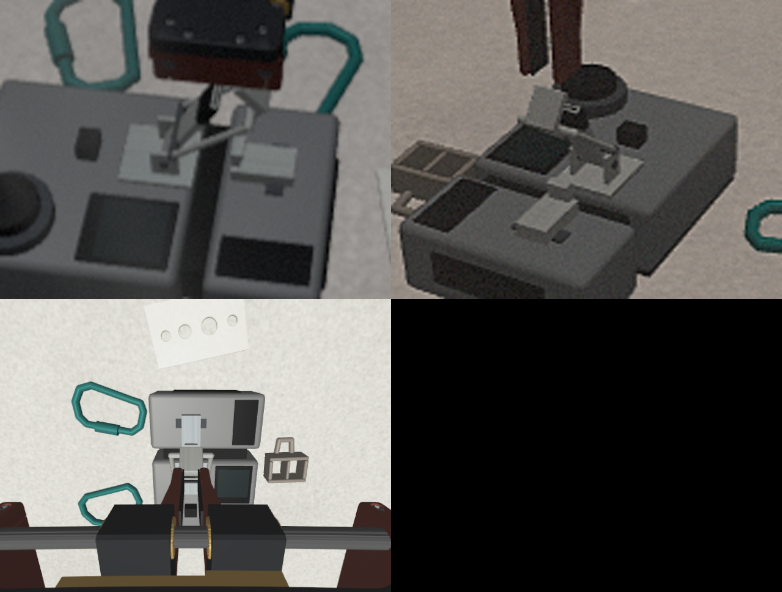

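Run:
```python
import numpy as np
from h import *
y0,z0=49.5,170.3;pin=np.array([9.6,92.4])
for f in np.linspace(.69,-.26,12):
    u=np.array([np.cos(f),np.sin(f)]);w=np.array([-u[1],u[0]])
    t=pin+71.5*u+24*w; z=max((t+4*u)[1],(t-4*u)[1])
    dy,dz=t[0]-y0,z-z0;y0,z0=t[0],z
    print(round(f,2),np.round([t[0],z],1),'rows',np.round([dy*.2855/30,dy*.9584/30,dz/30],3))
```

```text
0.69 [ 49.5 159. ] rows [-0.    -0.001 -0.378]
0.6 [ 54.8 155. ] rows [ 0.051  0.172 -0.132]
0.52 [ 59.9 150.6] rows [ 0.048  0.161 -0.147]
0.43 [ 64.5 145.7] rows [ 0.044  0.149 -0.162]
0.34 [ 68.8 140.5] rows [ 0.04   0.136 -0.175]
0.26 [ 72.6 134.9] rows [ 0.036  0.122 -0.187]
0.17 [ 75.9 129. ] rows [ 0.032  0.107 -0.198]
0.09 [ 78.8 122.8] rows [ 0.027  0.091 -0.207]
-0.0 [ 81.1 116.3] rows [ 0.022  0.074 -0.214]
-0.09 [ 82.9 110.4] rows [ 0.017  0.057 -0.197]
-0.17 [ 84.2 104.4] rows [ 0.012  0.04  -0.202]
-0.26 [84.9 98.2] rows [ 0.007  0.022 -0.205]
```

arm_command(
  steps=[
    {"hand":1,"tx":0,"ty":0,"tz":-0.2,"ax":0,"ay":0,"az":0},
    {"hand":1,"tx":0,"ty":0,"tz":-0.18,"ax":0,"ay":0,"az":0},
    {"hand":1,"tx":0.025,"ty":0.085,"tz":-0.066,"ax":0,"ay":0,"az":0},
    {"hand":1,"tx":0.025,"ty":0.085,"tz":-0.066,"ax":0,"ay":0,"az":0},
    {"hand":1,"tx":0.024,"ty":0.08,"tz":-0.074,"ax":0,"ay":0,"az":0},
    {"hand":1,"tx":0.024,"ty":0.08,"tz":-0.074,"ax":0,"ay":0,"az":0},
    {"hand":1,"tx":0.022,"ty":0.075,"tz":-0.08,"ax":0,"ay":0,"az":0},
    {"hand":1,"tx":0.022,"ty":0.075,"tz":-0.08,"ax":0,"ay":0,"az":0},
  ],
)

```text
time_s: 4.85
position: [0.6206, 0.1105, 0.1554]
ee_rot: [0.0, 0.99, -0.144, -0.001]
wrist_force: [-0.4, -0.6, 0.4]
width: 0.0007
```

```bash
python3 look.py a3
```

```text
tip in unit mm [ -0.5  64.8 144.5]
F unit [-0.01 -1.22  1.31] t 5.0 w 0.0002553506726446484
```

View pics/a3.png

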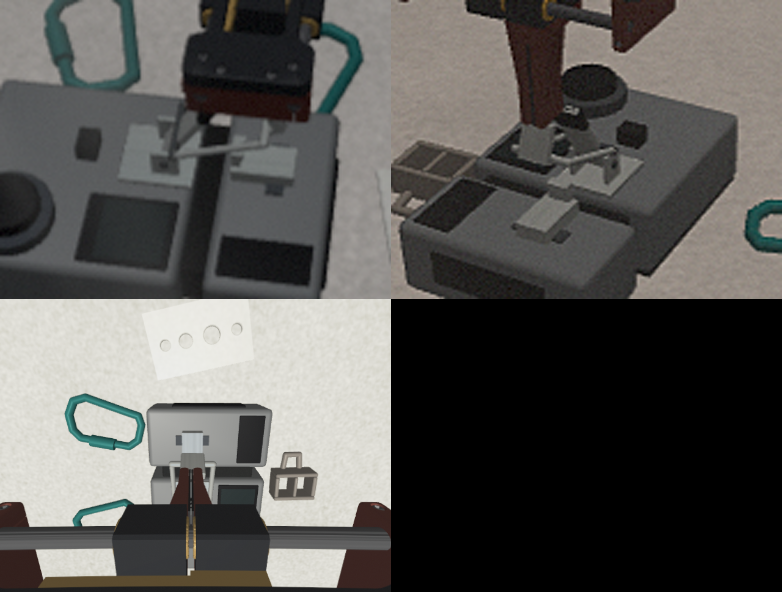

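The fingertip is on the tab top and the bail is swinging down with about 1 N. I'll continue the arc.

arm_command(
  steps=[
    {"hand":1,"tx":0.02,"ty":0.068,"tz":-0.088,"ax":0,"ay":0,"az":0},
    {"hand":1,"tx":0.02,"ty":0.068,"tz":-0.088,"ax":0,"ay":0,"az":0},
    {"hand":1,"tx":0.018,"ty":0.061,"tz":-0.093,"ax":0,"ay":0,"az":0},
    {"hand":1,"tx":0.018,"ty":0.061,"tz":-0.093,"ax":0,"ay":0,"az":0},
    {"hand":1,"tx":0.016,"ty":0.053,"tz":-0.099,"ax":0,"ay":0,"az":0},
    {"hand":1,"tx":0.016,"ty":0.053,"tz":-0.099,"ax":0,"ay":0,"az":0},
    {"hand":1,"tx":0.013,"ty":0.045,"tz":-0.103,"ax":0,"ay":0,"az":0},
    {"hand":1,"tx":0.013,"ty":0.045,"tz":-0.103,"ax":0,"ay":0,"az":0},
    {"hand":1,"tx":0.011,"ty":0.037,"tz":-0.107,"ax":0,"ay":0,"az":0},
    {"hand":1,"tx":0.011,"ty":0.037,"tz":-0.107,"ax":0,"ay":0,"az":0},
    {"hand":1,"tx":0.017,"ty":0.057,"tz":-0.197,"ax":0,"ay":0,"az":0},
  ],
)

```text
time_s: 6.1
position: [0.6264, 0.1284, 0.1208]
ee_rot: [-0.0, 0.99, -0.144, 0.0]
wrist_force: [1.0, 0.1, 0.4]
width: 0.0002
```

```bash
python3 look.py a4
```

```text
tip in unit mm [ -0.5  83.2 109.2]
F unit [-0.41  0.69 -1.05] t 6.25 w 0.00046633174661955617
```

View pics/a4.png

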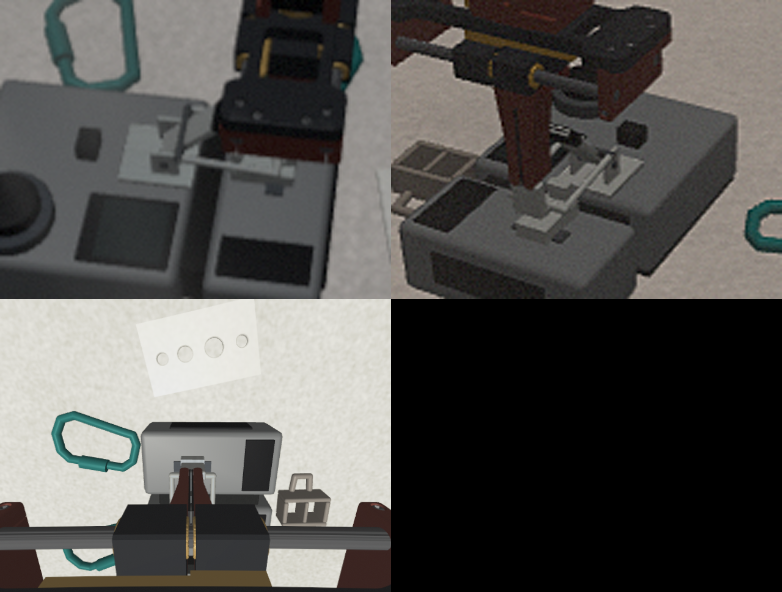

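arm_command(
  steps=[
    {"hand":1,"tx":0.006,"ty":0.02,"tz":-0.1,"ax":0,"ay":0,"az":0},
    {"hand":1,"tx":0.006,"ty":0.02,"tz":-0.1,"ax":0,"ay":0,"az":0},
    {"hand":1,"tx":0,"ty":0.01,"tz":-0.07,"ax":0,"ay":0,"az":0},
    {"hand":1,"tx":0,"ty":0.01,"tz":-0.05,"ax":0,"ay":0,"az":0},
  ],
)

```text
time_s: 6.65
position: [0.6265, 0.13, 0.111]
ee_rot: [0.0, 0.99, -0.144, -0.0]
wrist_force: [-0.4, -0.0, 0.4]
width: 0.0006
```

```bash
python3 look.py a5
```

```text
tip in unit mm [ -0.4  85.1 100.1]
F unit [-0.3   0.36  0.95] t 6.8 w 0.00039267713712768656
```

View pics/a5.png

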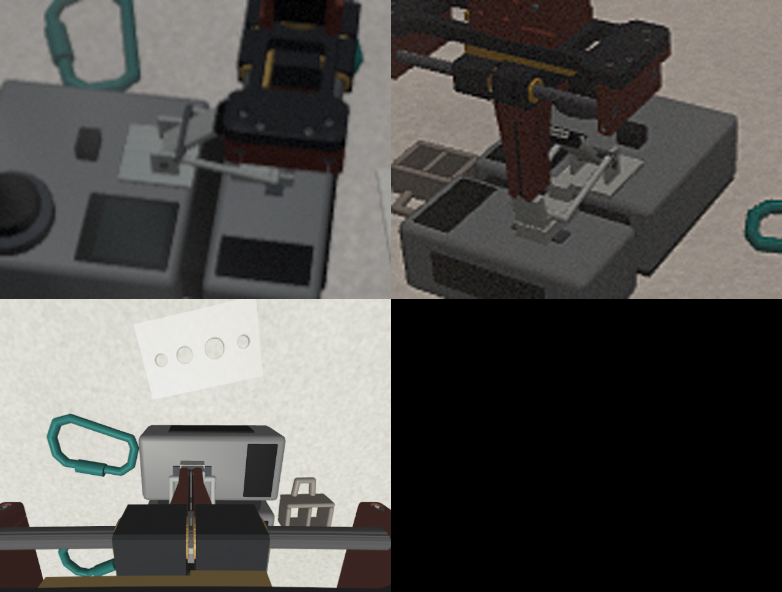

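arm_command(
  steps=[
    {"hand":1,"tx":0,"ty":0,"tz":-0.07,"ax":0,"ay":0,"az":0},
    {"hand":1,"tx":0,"ty":0,"tz":-0.05,"ax":0,"ay":0,"az":0},
    {"hand":1,"tx":0,"ty":0,"tz":0,"ax":0,"ay":0,"az":0},
  ],
)

```text
time_s: 7.1
position: [0.6264, 0.13, 0.1074]
ee_rot: [0.0, 0.99, -0.144, -0.0]
wrist_force: [0.2, 0.7, 0.2]
width: 0.0001
```

arm_command(
  steps=[
    {"hand":1,"tx":0,"ty":0,"tz":-0.03,"ax":0,"ay":0,"az":0},
    {"hand":1,"tx":0,"ty":0,"tz":0,"ax":0,"ay":0,"az":0},
  ],
)

```text
time_s: 7.3
position: [0.6265, 0.1301, 0.1068]
ee_rot: [-0.0, 0.99, -0.144, -0.0]
wrist_force: [-0.7, -0.4, 2.2]
width: 0.0006
```

arm_command(
  steps=[
    {"hand":1,"tx":0,"ty":0,"tz":-0.03,"ax":0,"ay":0,"az":0},
    {"hand":1,"tx":0,"ty":0,"tz":0,"ax":0,"ay":0,"az":0},
  ],
)

```text
time_s: 7.5
position: [0.6266, 0.1301, 0.1064]
ee_rot: [-0.0, 0.99, -0.144, 0.0]
wrist_force: [-1.6, -0.2, 5.6]
width: 0.0003
```

```bash
python3 look.py a6
python3 - <<'E'
import cv2
a=cv2.imread('pics/a6.png')
cv2.imwrite('pics/a6z.png',cv2.resize(a[60:290,100:780],None,fx=1.17,fy=1.17))
E
```

```text
tip in unit mm [-0.2 85.3 95.4]
F unit [-1.17 -1.15  5.22] t 7.65 w 0.0003721182096160771
```

View pics/a6z.png

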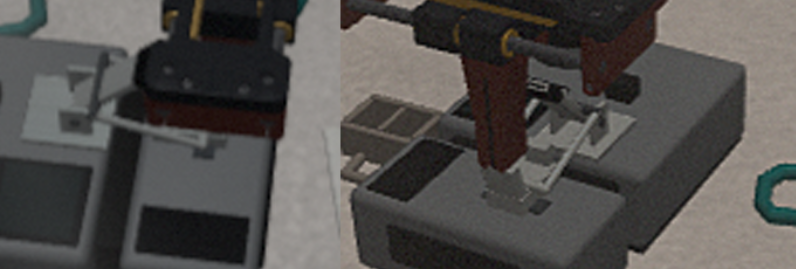

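Bar is down on the deck (5 N at expected height). Lift off, go beyond the tab, and tilt the fingers so the tips push low on the tab.

arm_command(
  steps=[
    {"hand":1,"tx":0,"ty":0,"tz":0.7,"ax":0,"ay":0,"az":0},
    {"hand":1,"tx":0.05,"ty":0.16,"tz":0.6,"ax":-0.8,"ay":0.238,"az":0},
    {"hand":1,"tx":0.06,"ty":0.2,"tz":0,"ax":-0.8,"ay":0.238,"az":0},
    {"hand":1,"tx":0.06,"ty":0.2,"tz":0,"ax":-0.8,"ay":0.238,"az":0},
    {"hand":1,"tx":0.068,"ty":0.24,"tz":0,"ax":-0.8,"ay":0.238,"az":0},
    {"hand":1,"tx":0,"ty":0,"tz":0,"ax":0,"ay":0,"az":0},
  ],
)

```text
time_s: 8.25
position: [0.6339, 0.1565, 0.1438]
ee_rot: [0.173, 0.975, -0.141, -0.025]
wrist_force: [-0.8, 1.0, -0.7]
width: 0.0003
```

```bash
python3 look.py a7 z; python3 -c "
from h import *
p=get_image('wrist');save(p,'w7.png')"
```

```text
tip in unit mm [ -0.5 109.8 133.5]
F unit [ 0.31 -1.13  1.35] t 8.4 w 0.0006256320486852844
```

View pics/a7.png

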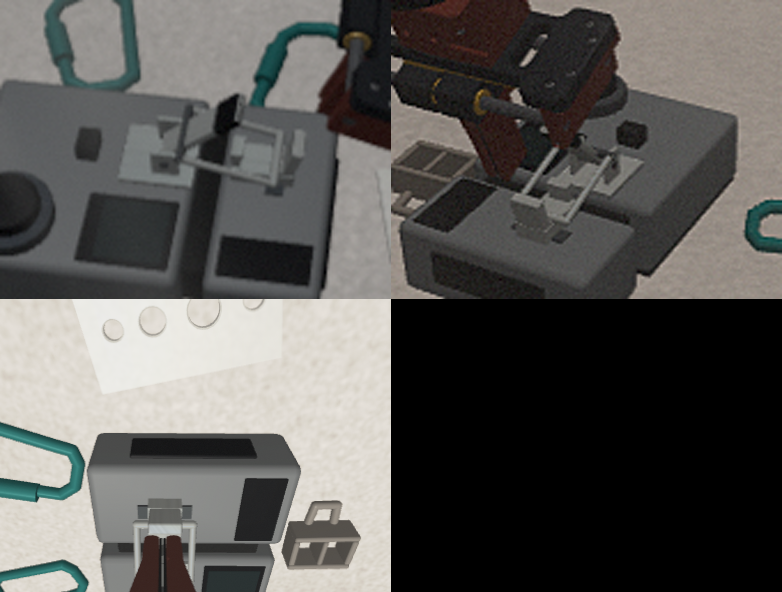

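View pics/w7.png

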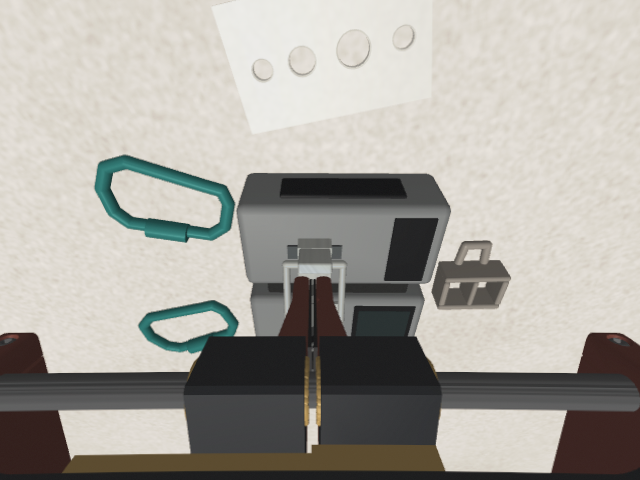

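arm_command(
  steps=[
    {"hand":1,"tx":0.03,"ty":0.1,"tz":-0.4,"ax":0,"ay":0,"az":0},
    {"hand":1,"tx":0,"ty":0,"tz":-0.5,"ax":0,"ay":0,"az":0},
    {"hand":1,"tx":0,"ty":0,"tz":-0.45,"ax":0,"ay":0,"az":0},
    {"hand":1,"tx":0,"ty":0,"tz":-0.4,"ax":0,"ay":0,"az":0},
    {"hand":1,"tx":0,"ty":0,"tz":0,"ax":0,"ay":0,"az":0},
  ],
)

```text
time_s: 8.95
position: [0.633, 0.1564, 0.0896]
ee_rot: [0.173, 0.974, -0.142, -0.027]
wrist_force: [0.3, 0.1, -0.2]
width: 0.0003
```

```bash
python3 look.py a8 z
```

```text
tip in unit mm [-1.000e-01  1.134e+02  8.130e+01]
F unit [-0.32  0.49 -0.1 ] t 9.1 w 0.00041261569919892046
```

View pics/a8.png

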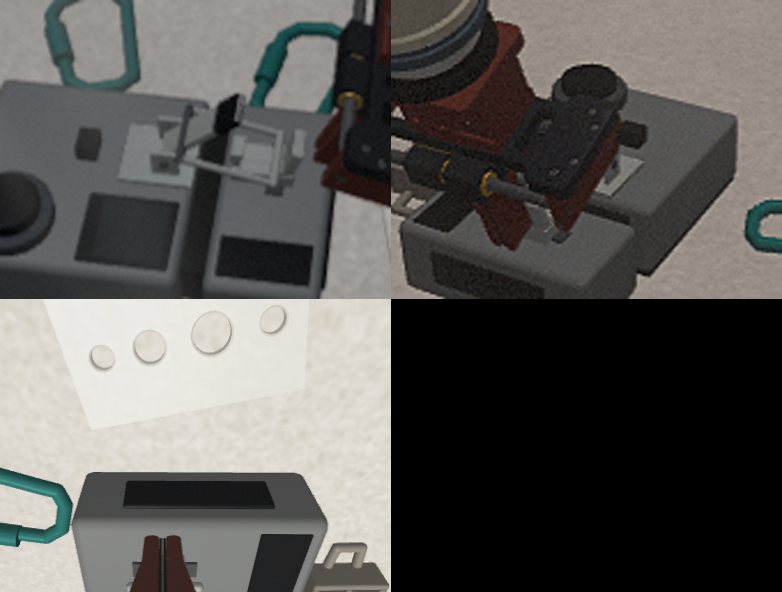

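arm_command(
  steps=[
    {"hand":1,"tx":-0.019,"ty":-0.064,"tz":0,"ax":0,"ay":0,"az":0},
    {"hand":1,"tx":-0.019,"ty":-0.064,"tz":0,"ax":0,"ay":0,"az":0},
    {"hand":1,"tx":-0.019,"ty":-0.064,"tz":0,"ax":0,"ay":0,"az":0},
    {"hand":1,"tx":-0.019,"ty":-0.064,"tz":0,"ax":0,"ay":0,"az":0},
    {"hand":1,"tx":-0.019,"ty":-0.064,"tz":0,"ax":0,"ay":0,"az":0},
    {"hand":1,"tx":0,"ty":0,"tz":0,"ax":0,"ay":0,"az":0},
  ],
)

```text
time_s: 9.7
position: [0.6321, 0.1481, 0.0926]
ee_rot: [0.171, 0.975, -0.142, -0.024]
wrist_force: [0.6, 3.6, 0.9]
width: 0.0002
```

arm_command(
  steps=[
    {"hand":1,"tx":-0.019,"ty":-0.064,"tz":0,"ax":0,"ay":0,"az":0},
    {"hand":1,"tx":-0.019,"ty":-0.064,"tz":0,"ax":0,"ay":0,"az":0},
    {"hand":1,"tx":0,"ty":0,"tz":0,"ax":0,"ay":0,"az":0},
  ],
)

```text
time_s: 10.0
position: [0.6309, 0.1445, 0.0925]
ee_rot: [0.171, 0.975, -0.142, -0.025]
wrist_force: [0.4, 4.2, 0.3]
width: 0.0004
```

arm_command(
  steps=[
    {"hand":1,"tx":-0.014,"ty":-0.048,"tz":0,"ax":0,"ay":0,"az":0},
    {"hand":1,"tx":-0.014,"ty":-0.048,"tz":0,"ax":0,"ay":0,"az":0},
    {"hand":1,"tx":-0.014,"ty":-0.048,"tz":0,"ax":0,"ay":0,"az":0},
    {"hand":1,"tx":-0.014,"ty":-0.048,"tz":0,"ax":0,"ay":0,"az":0},
    {"hand":1,"tx":0,"ty":0,"tz":0,"ax":0,"ay":0,"az":0},
  ],
)

```text
time_s: 10.5
position: [0.629, 0.1382, 0.0924]
ee_rot: [0.172, 0.975, -0.142, -0.025]
wrist_force: [0.9, 3.2, -0.2]
width: 0.0006
```

```bash
python3 look.py a9 z
```

```text
tip in unit mm [-0.2 93.5 81.4]
F unit [-0.84  3.6  -0.13] t 10.65 w 0.0006055679005092644
```

View pics/a9.png

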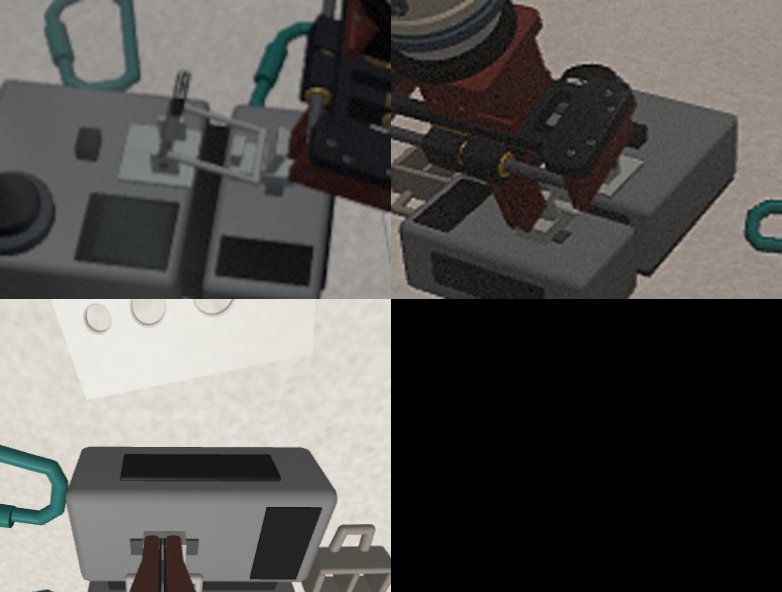

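arm_command(
  steps=[
    {"hand":1,"tx":-0.0095,"ty":-0.032,"tz":0,"ax":0,"ay":0,"az":0},
    {"hand":1,"tx":-0.0095,"ty":-0.032,"tz":0,"ax":0,"ay":0,"az":0},
    {"hand":1,"tx":-0.0095,"ty":-0.032,"tz":0,"ax":0,"ay":0,"az":0},
    {"hand":1,"tx":0,"ty":0,"tz":0,"ax":0,"ay":0,"az":0},
  ],
)

```text
time_s: 11.05
position: [0.628, 0.1347, 0.0924]
ee_rot: [0.172, 0.974, -0.142, -0.025]
wrist_force: [0.9, 3.1, -0.6]
width: 0.0006
```

arm_command(
  steps=[
    {"hand":1,"tx":-0.0095,"ty":-0.032,"tz":0,"ax":0,"ay":0,"az":0},
    {"hand":1,"tx":0,"ty":0,"tz":0,"ax":0,"ay":0,"az":0},
  ],
)

```text
time_s: 11.25
position: [0.6276, 0.1338, 0.0923]
ee_rot: [0.172, 0.974, -0.142, -0.025]
wrist_force: [1.0, 2.0, -0.5]
width: 0.0004
```

arm_command(
  steps=[
    {"hand":1,"tx":-0.0095,"ty":-0.032,"tz":0,"ax":0,"ay":0,"az":0},
    {"hand":1,"tx":0,"ty":0,"tz":0,"ax":0,"ay":0,"az":0},
  ],
)

```text
time_s: 11.45
position: [0.6274, 0.1329, 0.0923]
ee_rot: [0.172, 0.974, -0.142, -0.025]
wrist_force: [0.5, 3.3, -0.7]
width: 0.0004
```

arm_command(
  steps=[
    {"hand":1,"tx":-0.0095,"ty":-0.032,"tz":0,"ax":0,"ay":0,"az":0},
    {"hand":1,"tx":0,"ty":0,"tz":0,"ax":0,"ay":0,"az":0},
  ],
)

```text
time_s: 11.65
position: [0.6271, 0.1319, 0.0924]
ee_rot: [0.172, 0.974, -0.142, -0.025]
wrist_force: [0.3, 3.6, -0.1]
width: 0.0009
```

arm_command(
  steps=[
    {"hand":1,"tx":-0.0095,"ty":-0.032,"tz":0,"ax":0,"ay":0,"az":0},
    {"hand":1,"tx":0,"ty":0,"tz":0,"ax":0,"ay":0,"az":0},
  ],
)

```text
time_s: 11.85
position: [0.6268, 0.131, 0.0924]
ee_rot: [0.172, 0.974, -0.142, -0.025]
wrist_force: [1.2, 4.0, -0.3]
width: 0.0005
```

```bash
python3 look.py a10 z
```

```text
tip in unit mm [-0.3 86.2 81.4]
F unit [ 1.2   3.   -0.15] t 12.0 w 0.0003215977768830874
```

View pics/a10.png

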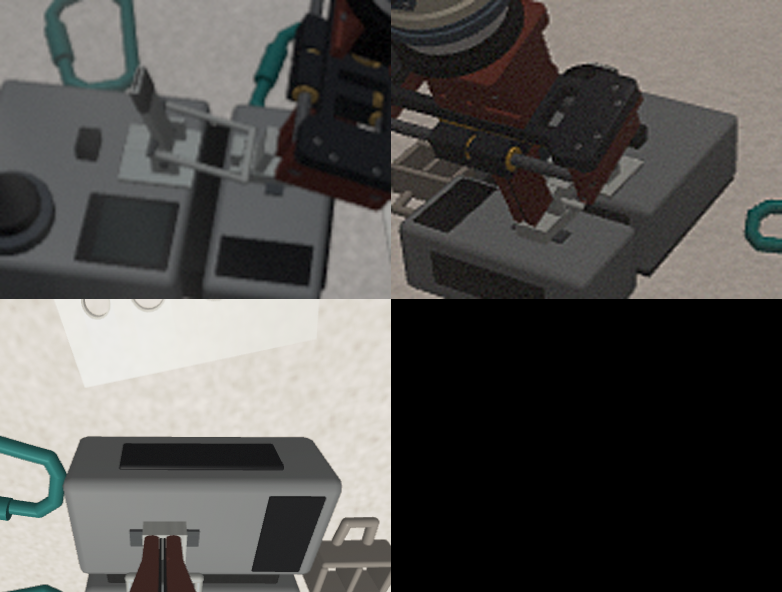

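arm_command(
  steps=[
    {"hand":1,"tx":-0.0095,"ty":-0.032,"tz":0,"ax":0,"ay":0,"az":0},
    {"hand":1,"tx":0,"ty":0,"tz":0,"ax":0,"ay":0,"az":0},
  ],
)

```text
time_s: 12.2
position: [0.6266, 0.1301, 0.0924]
ee_rot: [0.172, 0.974, -0.142, -0.025]
wrist_force: [1.0, 3.0, 0.6]
width: 0.0008
```

arm_command(
  steps=[
    {"hand":1,"tx":-0.0095,"ty":-0.032,"tz":0,"ax":0,"ay":0,"az":0},
    {"hand":1,"tx":0,"ty":0,"tz":0,"ax":0,"ay":0,"az":0},
  ],
)

```text
time_s: 12.4
position: [0.6263, 0.1292, 0.0924]
ee_rot: [0.172, 0.974, -0.142, -0.025]
wrist_force: [0.7, 4.5, -1.1]
width: 0.0004
```

```bash
python3 look.py a11 z
```

```text
tip in unit mm [-0.2 84.3 81.4]
F unit [-1.24  4.09  0.26] t 12.55 w 0.0004297321661951414
```

Still only the hinge drag (about 3–4 N), so I'll continue 1 mm at a time.

arm_command(
  steps=[
    {"hand":1,"tx":-0.0095,"ty":-0.032,"tz":0,"ax":0,"ay":0,"az":0},
    {"hand":1,"tx":0,"ty":0,"tz":0,"ax":0,"ay":0,"az":0},
  ],
)

```text
time_s: 12.75
position: [0.6262, 0.1287, 0.0924]
ee_rot: [0.172, 0.975, -0.142, -0.025]
wrist_force: [1.5, 5.0, 0.5]
width: 0.0008
```

```bash
python3 look.py a12 z
```

```text
tip in unit mm [-0.2 83.8 81.5]
F unit [-1.14  5.47  0.34] t 12.9 w 0.0002763566776836552
```

arm_command(
  steps=[
    {"hand":1,"tx":-0.0095,"ty":-0.032,"tz":0,"ax":0,"ay":0,"az":0},
    {"hand":1,"tx":0,"ty":0,"tz":0,"ax":0,"ay":0,"az":0},
  ],
)

```text
time_s: 13.1
position: [0.6261, 0.1283, 0.0926]
ee_rot: [0.171, 0.975, -0.142, -0.025]
wrist_force: [0.5, 7.5, 0.0]
width: 0.0003
```

```bash
python3 look.py a13 z
```

```text
tip in unit mm [-0.2 83.4 81.5]
F unit [-1.42  6.5   0.64] t 13.25 w 0.0005042164446883479
```

View pics/a13.png

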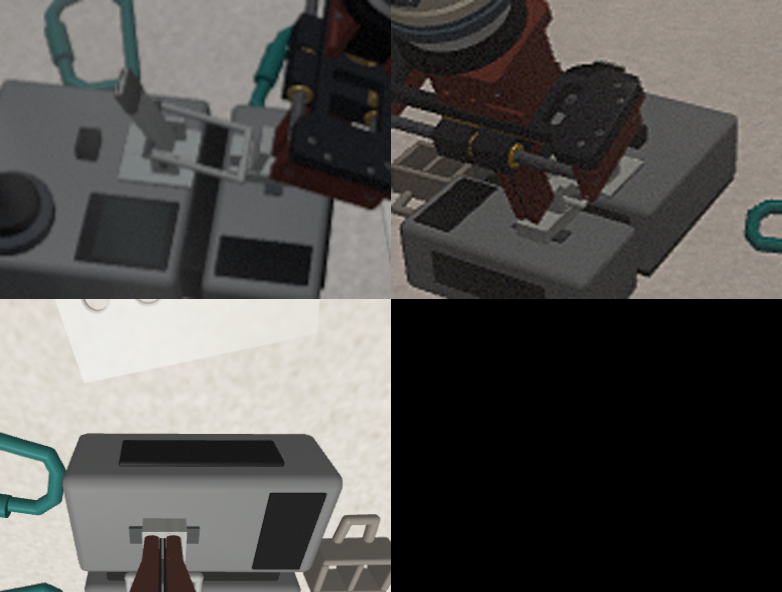

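Seat felt: the force rose from 3–4 N to 7 N and the finger only moved half the commanded step. Let go, back off, rise and straighten.

arm_command(
  steps=[
    {"hand":1,"tx":0.05,"ty":0.16,"tz":0,"ax":0,"ay":0,"az":0},
    {"hand":1,"tx":0.14,"ty":0.48,"tz":0,"ax":0,"ay":0,"az":0},
    {"hand":1,"tx":0,"ty":0,"tz":0.8,"ax":0,"ay":0,"az":0},
    {"hand":1,"tx":0,"ty":0,"tz":1,"ax":0,"ay":0,"az":0},
    {"hand":1,"tx":0,"ty":0,"tz":1,"ax":0.8,"ay":-0.238,"az":0},
    {"hand":1,"tx":-0.1,"ty":-0.35,"tz":0.2,"ax":0.8,"ay":-0.238,"az":0},
    {"hand":1,"tx":-0.2,"ty":-0.67,"tz":0,"ax":0.8,"ay":-0.238,"az":0},
    {"hand":1,"tx":-0.2,"ty":-0.67,"tz":0,"ax":0.8,"ay":-0.238,"az":0},
    {"hand":1,"tx":0,"ty":0,"tz":0,"ax":0,"ay":0,"az":0},
  ],
)

```text
time_s: 14.15
position: [0.6152, 0.0927, 0.1826]
ee_rot: [-0.0, 0.989, -0.146, -0.001]
wrist_force: [-0.8, 0.0, -0.2]
width: 0.0003
```

```bash
python3 look.py b1 z
```

```text
tip in unit mm [1.000e-01 4.990e+01 1.714e+02]
F unit [ 0.5   0.42 -0.08] t 14.3 w 0.0005012911692630711
```

View pics/b1.png

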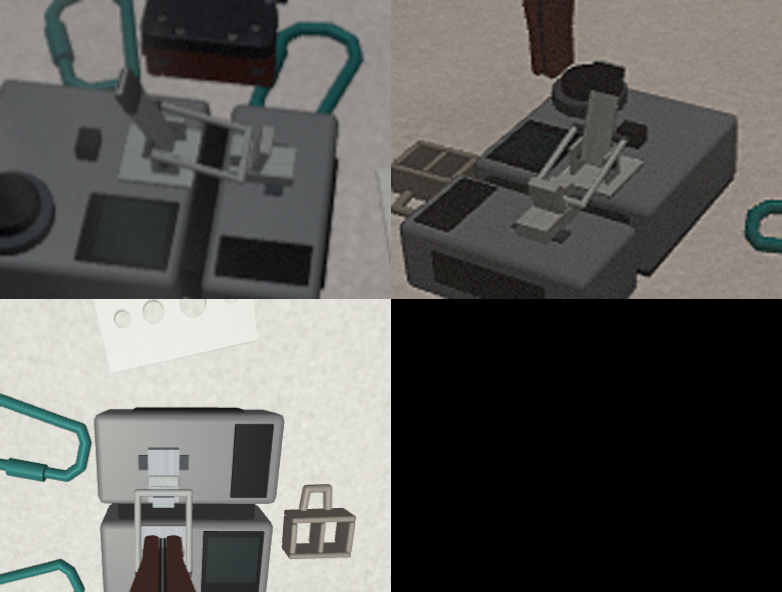

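```bash
python3 - <<'E'
from h import *
ps={n:get_image(n) for n in ['scene','side']};v=np.load('unit.npy');c,s=np.cos(v[2]),np.sin(v[2])
for t in [1.0,1.1,1.2,1.3]:
    o=[]
    for x in (-11,11):
        m=np.array([x,-70*np.cos(t)+4*np.sin(t),76+70*np.sin(t)+4*np.cos(t)])/1e3
        X=[v[0]+c*m[0]-s*m[1],v[1]+s*m[0]+c*m[1],m[2]]
        o.append(np.round((proj(ps['scene'],X)-[195,190])*2.3)); o.append(np.round((proj(ps['side'],X)-[210,160])*2.3+[391,0]))
    print(t,*o)
E
python3 -c "
import cv2
a=cv2.imread('pics/b1.png')
cv2.imwrite('pics/b1z.png',cv2.resize(a[50:190,90:320],None,fx=3.4,fy=3.4))"
```

```text
1.0 [113.  68.] [629.  65.] [106.  95.] [601.  59.]
1.1 [122.  66.] [624.  65.] [115.  93.] [597.  58.]
1.2 [132.  64.] [620.  66.] [125.  92.] [592.  59.]
1.3 [142.  64.] [615.  68.] [136.  91.] [587.  61.]
```

View pics/b1z.png

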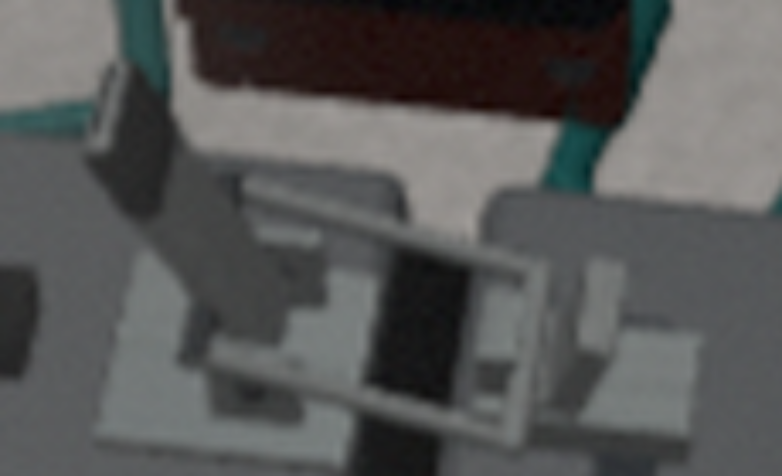

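```bash
cat > arc.py <<'E'
import numpy as np,sys
y0,z0=float(sys.argv[1]),float(sys.argv[2]);r=float(sys.argv[3])
for t in map(float,sys.argv[4:]):
    y=-r*np.cos(t)+4*np.sin(t)+10; z=76+r*np.sin(t)+4*np.cos(t)
    dy,dz=y-y0,z-z0;y0,z0=y,z
    print(t,np.round([y,z],1),'rows',np.round([dy*.2855/30,dy*.9584/30,dz/30],3))
E
python3 arc.py 49.9 171.4 58 1.35 1.25 1.15 1.05 .95 .85 .75 .65 .55 .45 .35 .25 .2 .15 .1 .05 0
```

```text
1.35 [  1.2 133.5] rows [-0.463 -1.556 -1.264]
1.25 [ -4.5 132.3] rows [-0.054 -0.182 -0.039]
1.15 [-10.  130.6] rows [-0.053 -0.177 -0.058]
1.05 [-15.4 128.3] rows [-0.051 -0.171 -0.076]
0.95 [-20.5 125.5] rows [-0.048 -0.163 -0.093]
0.85 [-25.3 122.2] rows [-0.046 -0.153 -0.11 ]
0.75 [-29.7 118.5] rows [-0.042 -0.142 -0.125]
0.65 [-33.8 114.3] rows [-0.038 -0.129 -0.139]
0.55 [-37.4 109.7] rows [-0.034 -0.115 -0.152]
0.45 [-40.5 104.8] rows [-0.03  -0.1   -0.163]
0.35 [-43.1  99.6] rows [-0.025 -0.084 -0.173]
0.25 [-45.2  94.2] rows [-0.02  -0.067 -0.181]
0.2 [-46.   91.4] rows [-0.008 -0.027 -0.093]
0.15 [-46.8  88.6] rows [-0.007 -0.022 -0.094]
0.1 [-47.3  85.8] rows [-0.005 -0.018 -0.095]
0.05 [-47.7  82.9] rows [-0.004 -0.013 -0.096]
0.0 [-48.  80.] rows [-0.003 -0.009 -0.096]
```

arm_command(
  steps=[
    {"hand":1,"tx":-0.23,"ty":-0.778,"tz":0,"ax":0,"ay":0,"az":0},
    {"hand":1,"tx":-0.23,"ty":-0.778,"tz":0,"ax":0,"ay":0,"az":0},
    {"hand":1,"tx":0,"ty":0,"tz":-0.7,"ax":0,"ay":0,"az":0},
    {"hand":1,"tx":0,"ty":0,"tz":-0.55,"ax":0,"ay":0,"az":0},
    {"hand":1,"tx":0,"ty":0,"tz":0,"ax":0,"ay":0,"az":0},
  ],
)

```text
time_s: 14.9
position: [0.6014, 0.0501, 0.1425]
ee_rot: [0.001, 0.99, -0.144, -0.002]
wrist_force: [-0.4, 0.1, 0.4]
width: 0.0004
```

```bash
python3 look.py b2 z
```

```text
tip in unit mm [  0.3   1.8 134.2]
F unit [ 0.34 -1.25  1.17] t 15.05 w 0.0005885750656175622
```

View pics/b2.png

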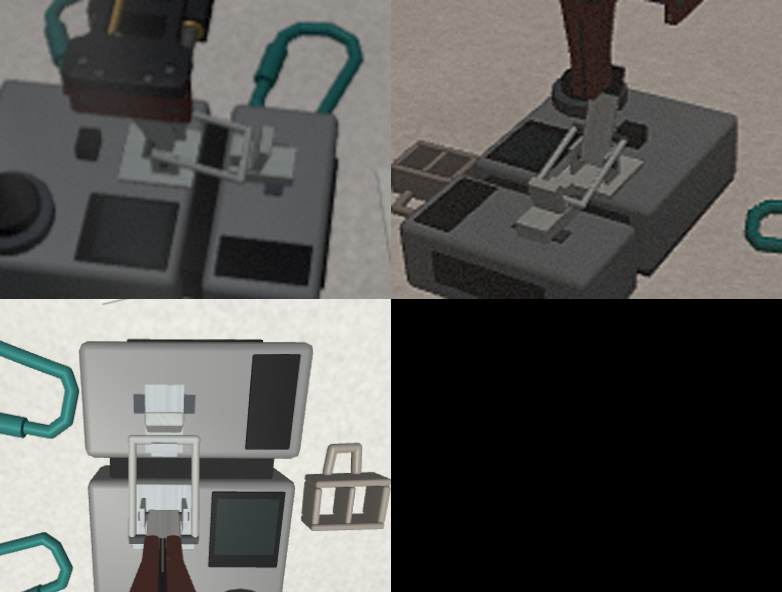

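arm_command(
  steps=[
    {"hand":1,"tx":-0.054,"ty":-0.182,"tz":-0.05,"ax":0,"ay":0,"az":0},
    {"hand":1,"tx":-0.053,"ty":-0.177,"tz":-0.058,"ax":0,"ay":0,"az":0},
    {"hand":1,"tx":-0.026,"ty":-0.086,"tz":-0.038,"ax":0,"ay":0,"az":0},
    {"hand":1,"tx":-0.026,"ty":-0.086,"tz":-0.038,"ax":0,"ay":0,"az":0},
    {"hand":1,"tx":-0.024,"ty":-0.082,"tz":-0.047,"ax":0,"ay":0,"az":0},
    {"hand":1,"tx":-0.024,"ty":-0.082,"tz":-0.047,"ax":0,"ay":0,"az":0},
    {"hand":1,"tx":0,"ty":0,"tz":0,"ax":0,"ay":0,"az":0},
  ],
)

```text
time_s: 15.75
position: [0.5968, 0.0282, 0.1366]
ee_rot: [-0.0, 0.99, -0.144, 0.0]
wrist_force: [2.3, 3.4, 0.2]
width: 0.0005
```

```bash
python3 look.py b3 z
```

```text
tip in unit mm [  0.3 -20.9 125.6]
F unit [1.89 4.32 0.98] t 15.9 w 0.0006914714046495177
```

View pics/b3.png

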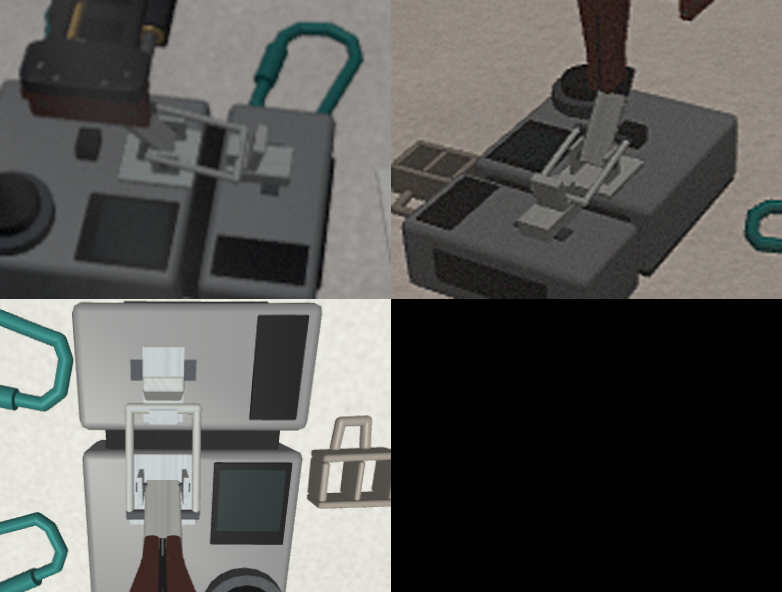

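arm_command(
  steps=[
    {"hand":1,"tx":-0.023,"ty":-0.077,"tz":-0.055,"ax":0,"ay":0,"az":0},
    {"hand":1,"tx":-0.023,"ty":-0.077,"tz":-0.055,"ax":0,"ay":0,"az":0},
    {"hand":1,"tx":-0.021,"ty":-0.071,"tz":-0.063,"ax":0,"ay":0,"az":0},
    {"hand":1,"tx":-0.021,"ty":-0.071,"tz":-0.063,"ax":0,"ay":0,"az":0},
    {"hand":1,"tx":-0.019,"ty":-0.065,"tz":-0.07,"ax":0,"ay":0,"az":0},
    {"hand":1,"tx":-0.019,"ty":-0.065,"tz":-0.07,"ax":0,"ay":0,"az":0},
    {"hand":1,"tx":0,"ty":0,"tz":0,"ax":0,"ay":0,"az":0},
  ],
)

```text
time_s: 16.6
position: [0.5929, 0.0156, 0.1252]
ee_rot: [-0.0, 0.99, -0.144, 0.0]
wrist_force: [2.8, 3.8, 2.1]
width: 0.0
```

```bash
python3 look.py b4 z
```

```text
tip in unit mm [ 1.000e-01 -3.420e+01  1.143e+02]
F unit [1.35 3.67 1.73] t 16.75 w 0.00044155732383491166
```

View pics/b4.png

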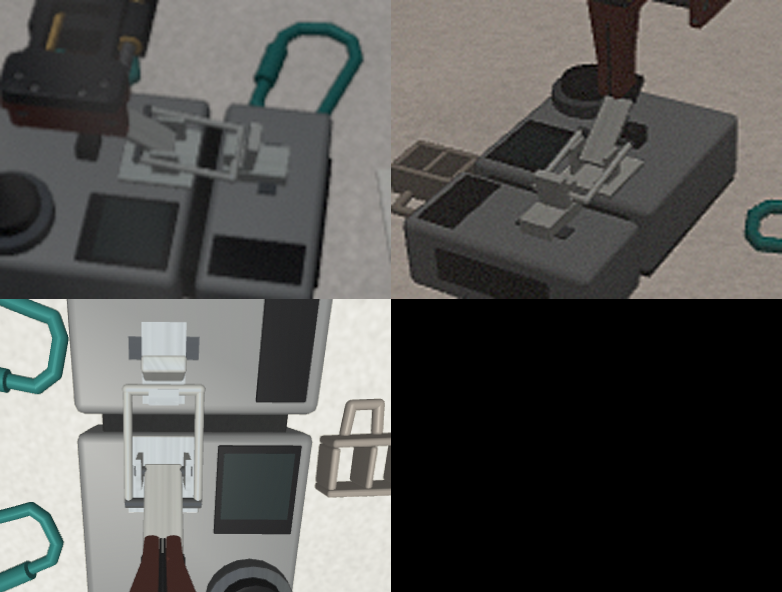

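arm_command(
  steps=[
    {"hand":1,"tx":-0.017,"ty":-0.058,"tz":-0.076,"ax":0,"ay":0,"az":0},
    {"hand":1,"tx":-0.017,"ty":-0.058,"tz":-0.076,"ax":0,"ay":0,"az":0},
    {"hand":1,"tx":-0.015,"ty":-0.05,"tz":-0.082,"ax":0,"ay":0,"az":0},
    {"hand":1,"tx":-0.015,"ty":-0.05,"tz":-0.082,"ax":0,"ay":0,"az":0},
    {"hand":1,"tx":-0.012,"ty":-0.042,"tz":-0.087,"ax":0,"ay":0,"az":0},
    {"hand":1,"tx":-0.012,"ty":-0.042,"tz":-0.087,"ax":0,"ay":0,"az":0},
    {"hand":1,"tx":0,"ty":0,"tz":0,"ax":0,"ay":0,"az":0},
  ],
)

```text
time_s: 17.45
position: [0.5896, 0.006, 0.1101]
ee_rot: [0.0, 0.99, -0.144, -0.0]
wrist_force: [0.1, 0.2, 1.3]
width: 0.0005
```

```bash
python3 look.py b5 z
```

```text
tip in unit mm [ -0.4 -44.2  99.2]
F unit [ 0.87  0.45 -0.08] t 17.6 w 0.0006520548057320718
```

View pics/b5.png

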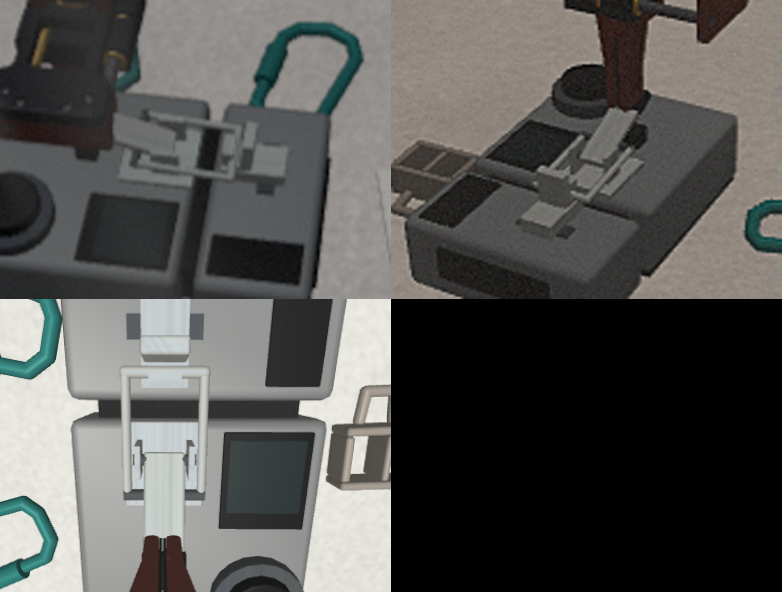

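Run:
```python
from h import *
a=get_image('scene');b=get_image('side');w=get_image('wrist')
x=cv2.resize(a['img'][225:275,240:330],None,fx=4.4,fy=4.4,interpolation=cv2.INTER_CUBIC)
y=cv2.resize(b['img'][200:270,255:335],None,fx=4.9,fy=4.9,interpolation=cv2.INTER_CUBIC)
z=cv2.resize(w['img'][40:290,240:400],None,fx=2.2,fy=2.2,interpolation=cv2.INTER_CUBIC)
f=np.zeros((600,800,3),np.uint8);f[:220,:396]=x;f[240:583,:392]=y;f[:550,400:752]=z
f=np.clip(f.astype(float)*1.4,0,255).astype(np.uint8)
cv2.imwrite('pics/b5z.png',cv2.cvtColor(f,cv2.COLOR_RGB2BGR))
s=state();print(s['wrist_force'],s['position'])
```

```text
[0.99339298 0.35297338 0.46507313] [0.58960925 0.00625064 0.11037269]
```

View pics/b5z.png

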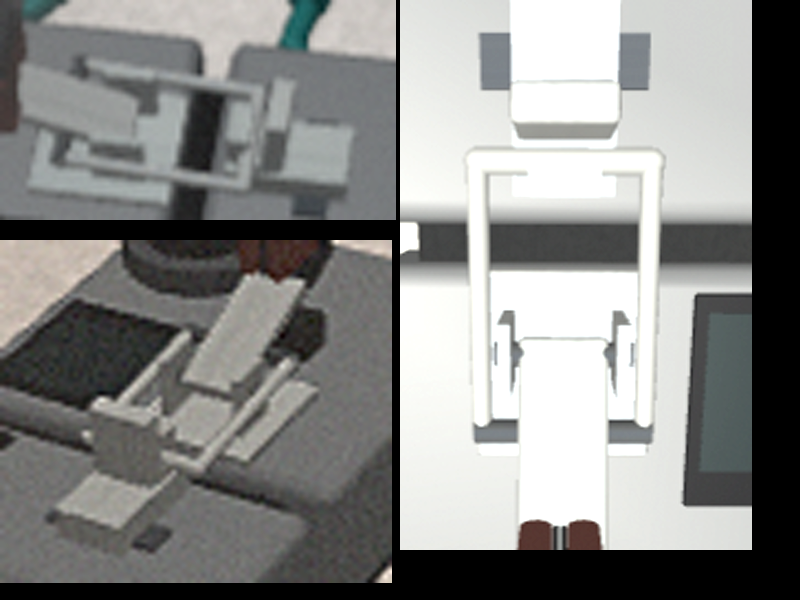

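Run:
```python
from h import *
w=get_image('wrist');b=get_image('side');a=get_image('scene')
z=w['img'][60:160,250:380].astype(float)
z=np.clip((z-90)*255/165,0,255).astype(np.uint8)
z=cv2.resize(z,None,fx=4.5,fy=4.5,interpolation=cv2.INTER_CUBIC)
cv2.imwrite('pics/b5w.png',cv2.cvtColor(z,cv2.COLOR_RGB2BGR))
```

```text
(no output)
```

View pics/b5w.png

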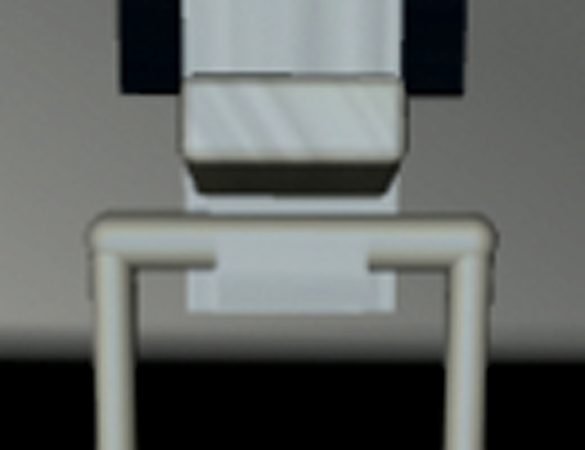

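Run:
```python
from h import *
b=get_image('side');a=get_image('scene');v=np.load('unit.npy');c,s=np.cos(v[2]),np.sin(v[2])
z=cv2.resize(b['img'][195:245,285:335],None,fx=10,fy=10,interpolation=cv2.INTER_CUBIC)
z2=cv2.resize(a['img'][225:265,235:290],None,fx=9,fy=9,interpolation=cv2.INTER_CUBIC)[:360]
z=np.clip(z.astype(float)*1.6,0,255).astype(np.uint8)
cols=[(255,0,0),(255,160,0),(255,255,0),(0,255,0)]
for t,col in zip([.4,.3,.2,.05],cols):
    for x in(-11,11):
        for r in (45,):
            for h in (3,):
                m=np.array([x,-70*np.cos(t)+4*np.sin(t),76+70*np.sin(t)+4*np.cos(t)])/1e3
                X=[v[0]+c*m[0]-s*m[1],v[1]+s*m[0]+c*m[1],m[2]]
                q=(proj(b,X)-[285,195])*10;cv2.circle(z,tuple(int(i) for i in q),4,col,-1)
                q=(proj(a,X)-[235,225])*9;cv2.circle(z2,tuple(int(i) for i in q),4,col,-1)
f=np.zeros((500,800,3),np.uint8);f[:,:500]=z;f[:360,500:]=z2[:,:300]
cv2.imwrite('pics/b5s.png',cv2.cvtColor(f,cv2.COLOR_RGB2BGR))
```

```text
(no output)
```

View pics/b5s.png

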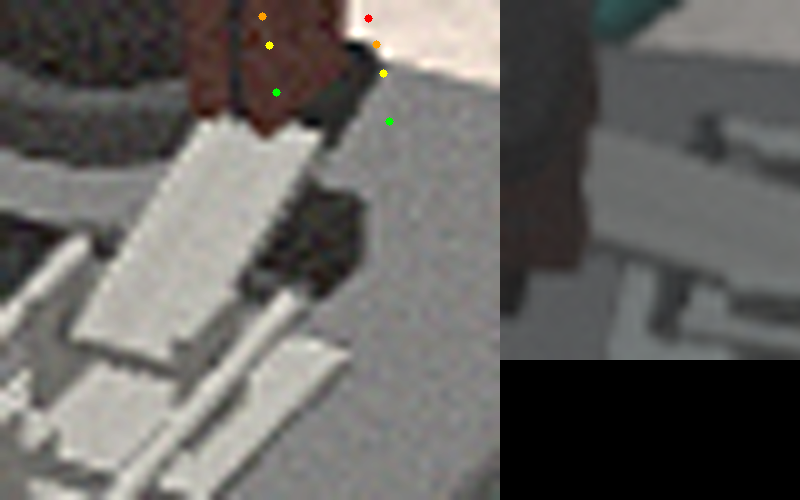

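The lip hides the middle of the bar from above, so it is still hooked; the lever stands at about 0.3. I'll carry on down in small steps.

arm_command(
  steps=[
    {"hand":1,"tx":-0.01,"ty":-0.033,"tz":-0.09,"ax":0,"ay":0,"az":0},
    {"hand":1,"tx":-0.01,"ty":-0.033,"tz":-0.09,"ax":0,"ay":0,"az":0},
    {"hand":1,"tx":0,"ty":0,"tz":0,"ax":0,"ay":0,"az":0},
  ],
)

```text
time_s: 18.3
position: [0.5892, 0.0044, 0.1047]
ee_rot: [0.0, 0.99, -0.144, -0.0]
wrist_force: [-0.2, -0.3, -0.3]
width: 0.0005
```

arm_command(
  steps=[
    {"hand":1,"tx":-0.008,"ty":-0.027,"tz":-0.093,"ax":0,"ay":0,"az":0},
    {"hand":1,"tx":0,"ty":0,"tz":0,"ax":0,"ay":0,"az":0},
  ],
)

```text
time_s: 18.5
position: [0.5891, 0.0037, 0.1019]
ee_rot: [0.0, 0.99, -0.144, -0.0]
wrist_force: [0.3, -0.8, 0.3]
width: 0.0006
```

```bash
python3 look.py b6 z
python3 - <<'E'
from h import *
b=get_image('side');v=np.load('unit.npy');c,s=np.cos(v[2]),np.sin(v[2])
z=cv2.resize(b['img'][190:260,270:350],None,fx=8,fy=8,interpolation=cv2.INTER_CUBIC)
z=np.clip(z.astype(float)*1.6,0,255).astype(np.uint8)
cv2.imwrite('pics/b6s.png',cv2.cvtColor(z,cv2.COLOR_RGB2BGR))
E
```

```text
tip in unit mm [ -0.  -46.6  91.2]
F unit [-1.3   0.99 -0.71] t 18.65 w 0.0005036212468093967
```

View pics/b6.png

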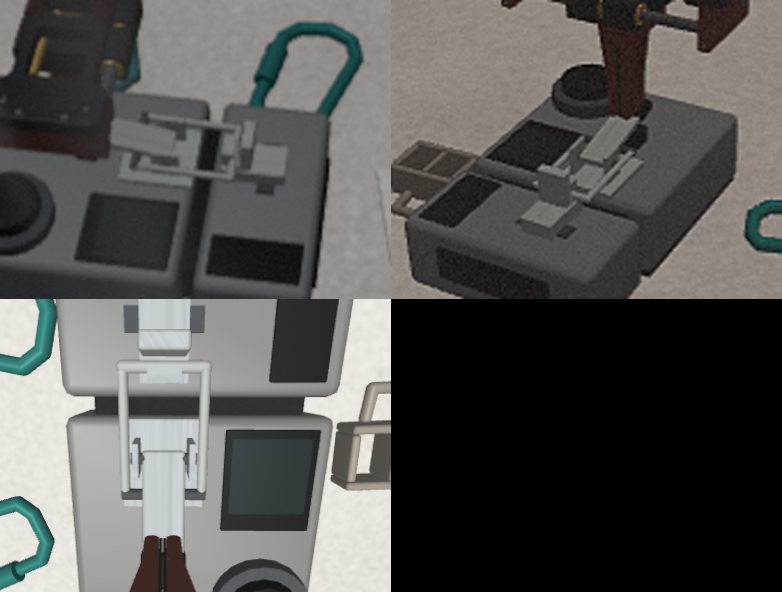

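View pics/b6s.png

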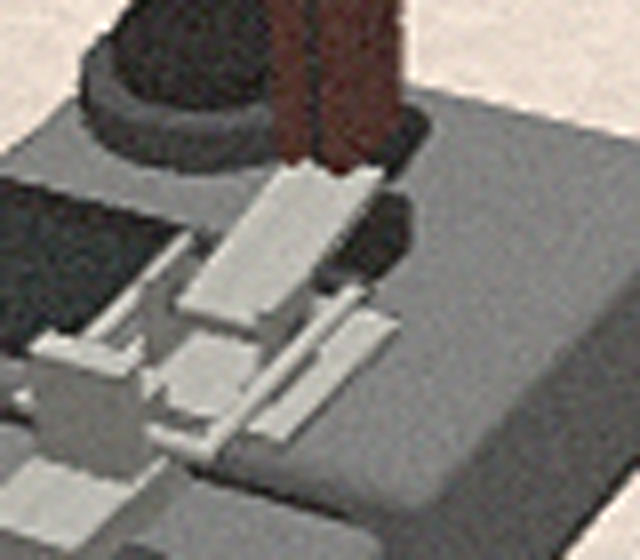

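arm_command(
  steps=[
    {"hand":1,"tx":-0.007,"ty":-0.022,"tz":-0.094,"ax":0,"ay":0,"az":0},
    {"hand":1,"tx":-0.005,"ty":-0.018,"tz":-0.095,"ax":0,"ay":0,"az":0},
    {"hand":1,"tx":0,"ty":0,"tz":0,"ax":0,"ay":0,"az":0},
  ],
)

```text
time_s: 19.0
position: [0.5885, 0.0024, 0.0961]
ee_rot: [0.0, 0.99, -0.144, -0.0]
wrist_force: [0.3, -0.1, -0.1]
width: 0.0007
```

arm_command(
  steps=[
    {"hand":1,"tx":0,"ty":0,"tz":-0.06,"ax":0,"ay":0,"az":0},
    {"hand":1,"tx":0,"ty":0,"tz":0,"ax":0,"ay":0,"az":0},
  ],
)

```text
time_s: 19.2
position: [0.5886, 0.0025, 0.0946]
ee_rot: [0.0, 0.99, -0.144, -0.0]
wrist_force: [0.1, 0.1, -0.2]
width: 0.0005
```

```bash
python3 look.py b7 z
python3 - <<'E'
from h import *
b=get_image('side')
z=cv2.resize(b['img'][190:260,270:350],None,fx=8,fy=8,interpolation=cv2.INTER_CUBIC)
z=np.clip(z.astype(float)*1.6,0,255).astype(np.uint8)
cv2.imwrite('pics/b7s.png',cv2.cvtColor(z,cv2.COLOR_RGB2BGR))
E
```

```text
tip in unit mm [  0.  -47.8  83.9]
F unit [-1.38  0.08  0.36] t 19.35 w 0.0007265763293399684
```

View pics/b7s.png

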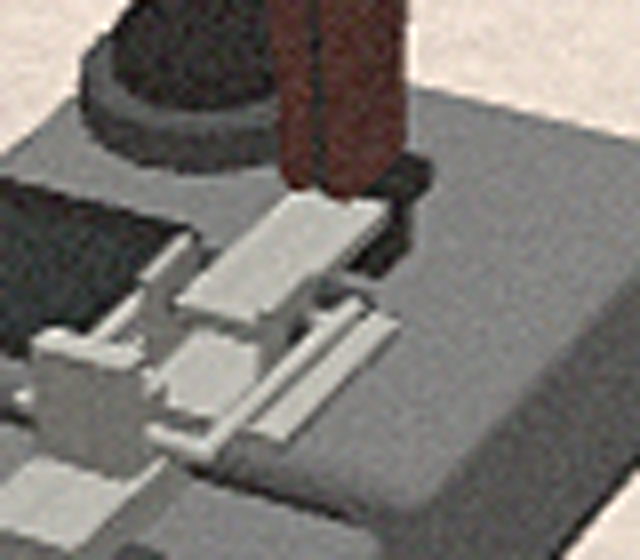

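arm_command(
  steps=[
    {"hand":1,"tx":0,"ty":0,"tz":-0.035,"ax":0,"ay":0,"az":0},
    {"hand":1,"tx":0,"ty":0,"tz":-0.035,"ax":0,"ay":0,"az":0},
    {"hand":1,"tx":0,"ty":0,"tz":0,"ax":0,"ay":0,"az":0},
  ],
)

```text
time_s: 19.7
position: [0.5887, 0.0025, 0.0926]
ee_rot: [0.0, 0.99, -0.144, -0.0]
wrist_force: [-0.3, -0.6, 0.3]
width: 0.0
```

arm_command(
  steps=[
    {"hand":1,"tx":0,"ty":0,"tz":-0.03,"ax":0,"ay":0,"az":0},
    {"hand":1,"tx":0,"ty":0,"tz":0,"ax":0,"ay":0,"az":0},
  ],
)

```text
time_s: 19.9
position: [0.5887, 0.0025, 0.0917]
ee_rot: [0.0, 0.99, -0.144, -0.0]
wrist_force: [-0.4, -0.6, -1.0]
width: 0.0007
```

arm_command(
  steps=[
    {"hand":1,"tx":0,"ty":0,"tz":-0.025,"ax":0,"ay":0,"az":0},
    {"hand":1,"tx":0,"ty":0,"tz":0,"ax":0,"ay":0,"az":0},
  ],
)

```text
time_s: 20.1
position: [0.5888, 0.0025, 0.091]
ee_rot: [0.0, 0.99, -0.144, -0.0]
wrist_force: [0.3, 1.1, -0.9]
width: 0.0005
```

```bash
python3 look.py b8 z
python3 - <<'E'
from h import *
b=get_image('side')
z=cv2.resize(b['img'][190:260,270:350],None,fx=8,fy=8,interpolation=cv2.INTER_CUBIC)
z=np.clip(z.astype(float)*1.6,0,255).astype(np.uint8)
cv2.imwrite('pics/b8s.png',cv2.cvtColor(z,cv2.COLOR_RGB2BGR))
E
```

```text
tip in unit mm [  0.  -47.8  80.1]
F unit [-0.28  0.47 -0.26] t 20.25 w 0.0004937971006623154
```

View pics/b8s.png

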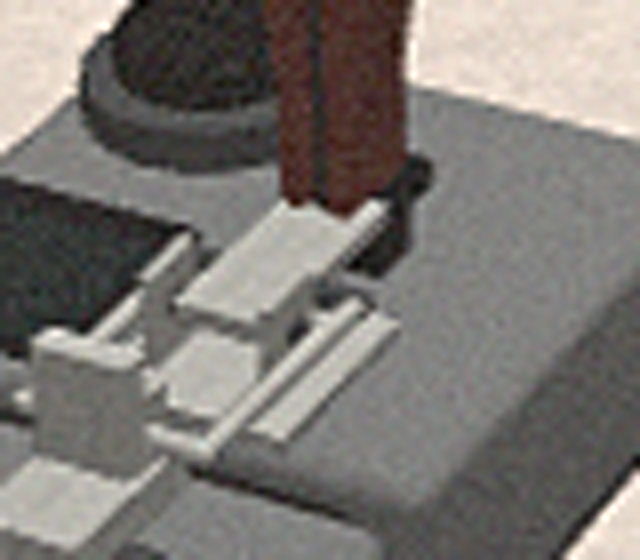

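View pics/b8.png

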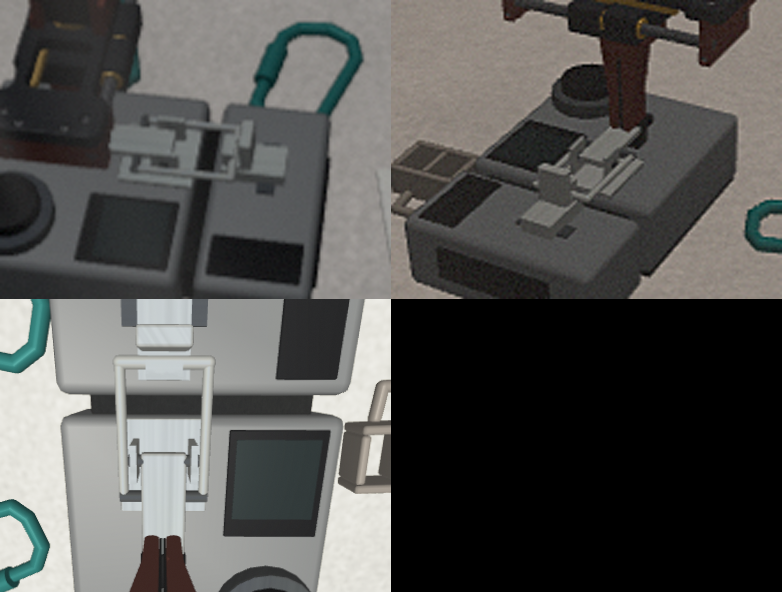

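Lever unchanged between the last two pictures and the finger at lever-flat height feels nothing, so it has gone over centre onto its rest. Lift away and check.

arm_command(
  steps=[
    {"hand":1,"tx":0,"ty":0,"tz":0.3,"ax":0,"ay":0,"az":0},
    {"hand":1,"tx":0,"ty":0,"tz":1,"ax":0,"ay":0,"az":0},
    {"hand":1,"tx":0,"ty":0,"tz":1,"ax":0,"ay":0,"az":0},
    {"hand":1,"tx":0,"ty":-0.5,"tz":1,"ax":0,"ay":0,"az":0},
    {"hand":1,"tx":0,"ty":-1,"tz":1,"ax":0,"ay":0,"az":0},
    {"hand":1,"tx":0,"ty":-1,"tz":0,"ax":0,"ay":0,"az":0},
    {"hand":1,"tx":0,"ty":0,"tz":0,"ax":0,"ay":0,"az":0},
  ],
)

```text
time_s: 21.0
position: [0.5895, -0.0752, 0.2222]
ee_rot: [0.0, 0.989, -0.146, 0.002]
wrist_force: [-0.2, -0.4, 0.1]
width: 0.0004
```

```bash
python3 look.py c1 z
python3 - <<'E'
from h import *
b=get_image('side');a=get_image('scene');v=np.load('unit.npy');c,s=np.cos(v[2]),np.sin(v[2])
z=cv2.resize(b['img'][190:260,260:350],None,fx=8,fy=8,interpolation=cv2.INTER_CUBIC)
z=np.clip(z.astype(float)*1.6,0,255).astype(np.uint8)
for t,col in zip([.2,.1,0],[(255,0,0),(255,255,0),(0,255,0)]):
    for x in(-11,11):
        m=np.array([x,-70*np.cos(t)+4*np.sin(t),76+70*np.sin(t)+4*np.cos(t)])/1e3
        X=[v[0]+c*m[0]-s*m[1],v[1]+s*m[0]+c*m[1],m[2]]
        q=(proj(b,X)-[260,190])*8;cv2.circle(z,tuple(int(i) for i in q),3,col,-1)
cv2.imwrite('pics/c1s.png',cv2.cvtColor(z,cv2.COLOR_RGB2BGR))
E
```

```text
tip in unit mm [  20.9 -119.5  209. ]
F unit [-0.07  0.5  -0.28] t 21.15 w 0.00023788647003161815
```

View pics/c1.png

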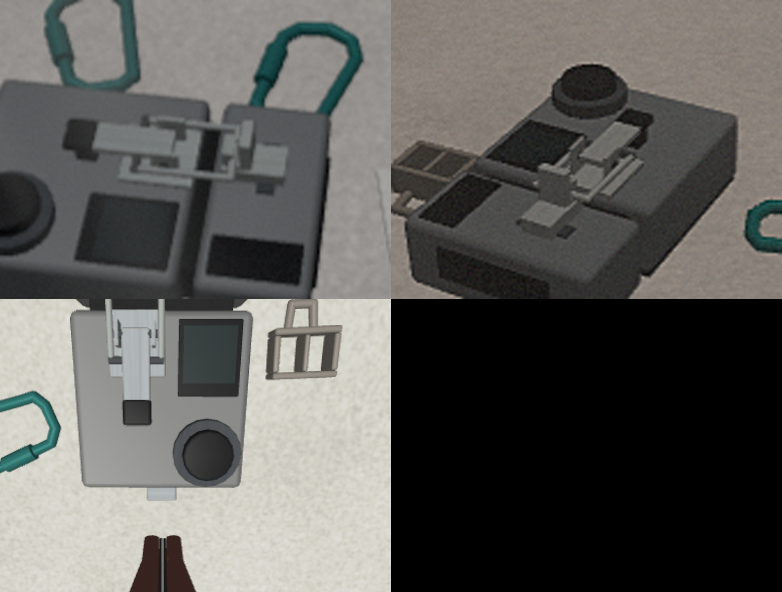

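View pics/c1s.png

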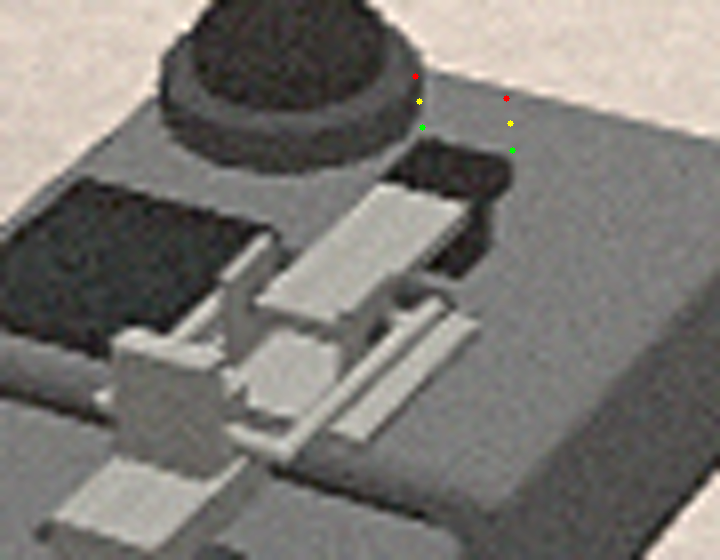

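```bash
python3 -c "
from rig import *
print(finish_job())"
```

```text
the job is handed in; nothing more can be done
None
```

The battery module is latched onto the load cell unit, and I handed the job in at about 21 s. No verdict was reported.

**Lowering:** I pushed the bail down by its tab with closed fingers until the bar rested on the keeper's deck. I felt about 5 N there, with the fingertip at the expected height.

**Seating:** I drew the bar back by the tab against 3–4 N of drag. I stopped when the force rose to about 7 N and the finger gave only half the commanded step. Then I let go.

**Closing:** I pushed the lever over past centre and lifted clear without leaning on it.

**Last checks:**
- **Lever:** it lies flat on its rest and did not move between the last two pictures. Its tip is within about 2 mm of the position for angle 0.
- **Bar:** in a close-up at about 0.3 rad, the lip covered the middle of the bar, so it was still hooked. I did not take a close-up again after closing, but later views looked the same.
- **Module:** its far edge moved about 7 mm towards the housing, judged roughly from the pictures.
- **Button and other gear:** they look untouched in the pictures, though I did not measure how far any of them may have shifted.
- **Robot:** it is clear of everything.

**One disagreement:** during closing I felt at most about 5 N, falling to roughly 0–1 N below 0.35 rad. That is well under the stated limit of 15 N, so the force readings alone do not confirm the clamping.

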